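Fit the new blade to the ice scraper

ROBOT

A 7-joint arm with a two-finger parallel gripper is mounted at the origin on the work surface. World frame = base frame: x ahead of the robot, y to its left, z up, the work surface at z = 0. Lengths are in m, angles in degrees, forces in N, time in s.
With the tool pointing down it reaches from about 0.4 to 0.9 m from the base axis. Payload 5.5 kg.
Tool frame: the origin (TCP) lies between the finger pads; the fingertips stand 14 mm ahead of it and the grasp point (between the pads) lies 5 mm behind it; x points along the fingers, y is the direction in which the jaws open and shut, and the axes are right-handed (so a half turn about x gives the same grasp; the last joint's range is limited). The gripper opens to 85 mm and grips with 20 to 120 N. Pads are 22 mm wide; open, the fingers measure 114 mm over their backs; the gripper's body (76 mm by 85 mm) begins 54 mm behind the grasp point. The pads swing forward as they close: fully open they stand 13 mm farther back than shut.
Start: joints at [81.2, 28.699, -24.465, 88.831, 12.651, 65.22, -12.049], TCP at [0.263, -0.594, 0.245] pointing down, gripper open.
Joint ranges: [-164.97, 164.97], [-17.58, 116.51], [-87.97, 89.64], [11.32, 138.91], [-80.73, 260.73], [10.89, 115.49], [-147.41, 147.41]. Speed limits (degrees/s): [147.25, 147.25, 180, 180, 180, 180, 180].

INTERFACE

Orientations are given as a 3x3 rotation matrix whose columns are the frame's x, y, z axes.
In Python, from workcell import ctrl, read_camera, ticket gives the robot as it stands.
- The arm moves only by the tool carry_out, never from a script. Its argument "motion" is a list of rows, each a list of 7 numbers: the shift along the tool's x, y, z in m, then the turn, a rotation vector about the tool's x, y, z in degrees, then the closure, from 0 (fully open) to 1 (shut). A call has 1 to 8 rows; each row is the pose to reach, as a shift and turn from the pose measured when the call began, along the tool's axes at that moment; what a row does not reach only later rows make up. A row lasts 1/10 s, in which the tool goes at most 50 mm and 8.59 degrees, less where a joint would pass 70% of its speed; a pose out of reach is approached as far as the arm can. A call with a gripper value outside its range is refused whole. The fingers move at their own pace and stop on an object; "grip_force" is the grip in N (left out, the last holds). Time passes only in rows, so rows that repeat a pose let the fingers close. It gives the time, the measured TCP pose, the force and the opening at its end, in the units of the state.
- ctrl.observe(): the state, without advancing time (a new reading comes with each control period).
- read_camera(name): name is "side" or "top"; returns a dict with "frame" (400x640x3 uint8, red, green, blue), "fx", "fy", "cx", "cy" (pixels), "k1" (the pictures are not rectified: a ray, as slopes to the right and down, at radius r is drawn at 1 + k1 r^2 times it, then the intrinsics apply), "world_from_camera" (4x4, takes a point from camera to world coordinates). Camera axes: x right, y up, looking along -z (the intrinsics and any distortion apply to the point x, -y, -z); pixel columns grow to the right and rows downward; lengths in m; the calibration is good to about 2 mm. A picture is of the moment at which its call begins. There is no depth.
- ticket.sign_off(): hands the job in, once; it reports no verdict.
The state is a dict: "t": time; "joint_positions": joint angles; "joint_vel": joint speeds; "effort": joint torques, N m; "eef_pos": TCP position; "eef_rot": TCP orientation; "ft_force": force on the tool from outside, world axes, zero at the start; "torque": the same for the moment, N m; "width": finger opening in m.
Only numpy, scipy, OpenCV 4.12 (cv2) and the standard library are available. Lean on these libraries where they do the work, as an engineer would, in place of code of your own. Each camera call takes 0.05 s, during which the arm holds its last target.

TASK

Fit the new orange blade to the ice scraper that is clipped on top of the organiser: lay it flat on the bed with its notch towards the handle, slide it gently back until you feel the locating pin press against the bottom of the notch, let go, and then gently swing the yellow flap down until its lip sits in front of the blade's thick spine and the flap is fully shut. The blade must end up square, flat and fully home; the plastic is brittle, so never push or press it with more than about 15 newtons, and leave the old grey blade and the other things on the console where they are.

Things in the scene. Friction and masses are not known exactly. Their poses are not given: they have to be found in the camera images.
- blade: New orange plastic blade, about 40 g, 100 (its y) x 50 (x); origin at the centre of its underside, z up. 4 thick, with a spine along the back, x +5.5 to +25, 8 thick. Scraping edge at x -25. In the middle of the back edge an open notch 10 wide, 14 deep, mouth flared to 20 over its last 6. Grip rib on top, 10 wide (y), x -22 to -2, top at z 22: grasp it across y. Starts flat on the console.
- blade_notch (a point): Middle of the flat bottom of the new blade's notch, at the level of its underside (x = +11, y = 0, z = 0 of the blade); axes as the blade's.
- old_blade: Old smoke-grey blade of the same size with a chipped edge, lying on the console; not to be used or moved. Origin and axes as the new blade's.
- scraper: Blue ice scraper, clipped fast on the organiser; origin on its underside, 85 above the console, under the middle of the pin's range; x points from the bed towards the black handle, z up. Flat bed 20 above the origin, x -28 to +34, y -54 to +54; the blade's edge overhangs its front. Handle to x +212, no higher than 24. Pin, flap and hinge ride on a carriage (see guide).
- clamp (a joint): Yellow flap; hinge axis along y, 20 behind the pin's axis, 6 above the bed. 33 long, 62 wide, top face 6 above the axis; a 3 thick lip at its free edge reaches down to the blade and only fits in front of the spine (1.8 play) with the blade home. 0 = shut, 1.5 to 1.75 rad = standing open. Stiff (0.06 N m), stays where left. To shut, push the free edge from the handle's side to the bed, then down.
- organiser: White plastic organiser, fixed on the console, 130 (x) x 260 (y) x 85 high, with the scraper held in two clips (26 high) on its top, parallel to its y axis; origin at the centre of its underside, front (with a grey tilt-out bin, which may stand out by up to 45) to -x.
- bowl: Steel key bowl, 136 across, 50 high; origin at the centre of its underside.
- case: Black sunglasses case, 160 (x) x 62 x 42 high; origin at the centre of its underside.
- key_a: Loose brass-headed key, 58 long, 4 thick; origin on its underside.
- key_b: Loose black-headed key, 58 long, 4 thick; origin on its underside.
- dog: White ceramic dog figurine, 105 long, 90 high; origin between its feet.
- whistle: Yellow plastic whistle, 60 long, 22 high; origin on its underside.
- guide: Guide of the carriage that sets how far the blade sticks out; origin at bed level, mid range, axes as the scraper's. The carriage carries the steel pin (6 diameter, 6.5 high) and the flap, and is screwed fast with the pin's axis anywhere from 7 in front (x -7) to 7 behind (x +7), y 0: not measured, find it by feel. Home, the notch bottom bears on the pin's front, 3 ahead of its axis.
Not all that is in view belongs to the job. There is more than one size of the blade; the one meant has the size given above.

How it is judged:
By the outcome, as a careful person would: the job done as asked, in the order asked, and still so for the second after the job is handed in, with the robot touching nothing.
It also fails if it takes over 61 s, if anything falls off the work surface, if the arm or the gripper's body presses on something with over 40 N, if the wrist force passes 120 N, or if a joint passes its speed limit or range.

## Working session

There is one attempt and no reset: what is moved stays moved. The work goes in short steps, Python scripts to look and compute and a tool call to move; the robot and the scene stay as the last step left them, time stands still between calls to the robot, and variables do not carry over. Pictures are saved under pics/ and viewed, and the job is handed in when it is done.

Besides the shell and the picture viewer there is one more tool, called as name(argument=value, ...), one argument or row to a line, values as JSON. carry_out: Moves the arm, as the interface text tells. Its arguments: {"type":"object","properties":{"motion":{"type":"array"},"grip_force":{"type":"number"}},"required":["motion"]}

```bash
mkdir -p pics; ls; cat > h.py <<'E'
import numpy as np,cv2
from workcell import ctrl, read_camera, ticket
def snap(name,fn):
    c=read_camera(name); np.savez(f'{fn}.npz',**c)
    cv2.imwrite(f'pics/{fn}.png',c['frame'][:,:,::-1]); return c
def load(fn): return dict(np.load(f'{fn}.npz'))
def ray(c,u,v):
    x=(u-c['cx'])/c['fx'];y=(v-c['cy'])/c['fy'];k=float(c['k1'])
    rd=np.hypot(x,y);r=rd
    for _ in range(50): r=rd/(1+k*r*r)
    s=r/rd if rd>0 else 1
    M=np.array(c['world_from_camera']);d=M[:3,:3]@np.array([x*s,-y*s,-1]);return M[:3,3],d
def onz(c,u,v,z):
    o,d=ray(c,u,v);return o+d*(z-o[2])/d[2]
def proj(c,p):
    M=np.array(c['world_from_camera']);q=M[:3,:3].T@(np.array(p)-M[:3,3])
    x=q[0]/-q[2];y=-q[1]/-q[2];f=1+float(c['k1'])*(x*x+y*y)
    return np.array([c['fx']*x*f+c['cx'],c['fy']*y*f+c['cy']])
def crop(fn,u0,v0,u1,v1,s,out):
    im=cv2.imread(f'pics/{fn}.png')[v0:v1,u0:u1]
    cv2.imwrite(f'pics/{out}.png',cv2.resize(im,None,fx=s,fy=s,interpolation=cv2.INTER_CUBIC))
E
python3 - <<'E'
from h import *
s=ctrl.observe()
for k in s: print(k,np.round(s[k],3).tolist())
for n in('top','side'):
    c=snap(n,n+'0');print(n,c['fx'],c['k1'],np.round(c['world_from_camera'],3).tolist())
E
```

```text
pics
t 0.0
joint_positions [81.199, 28.755, -24.453, 88.892, 12.652, 65.219, -12.049]
joint_vel [-0.139, 0.034, -0.073, -0.047, 0.014, 0.029, 0.028]
effort [-0.001, -56.952, -5.817, -28.095, 0.011, 0.012, -0.0]
eef_pos [0.263, -0.594, 0.244]
eef_rot [[-0.001, 0.405, -0.914], [0.002, -0.914, -0.405], [-1.0, -0.002, -0.0]]
ft_force [0.129, 0.052, 0.392]
torque [-0.02, -0.006, -0.02]
width 0.085
top 398.86300102023466 -0.0601560510021493 [[-0.022, 0.997, -0.078, 0.472], [-0.999, -0.024, -0.024, -0.004], [-0.026, 0.077, 0.997, 1.235], [0.0, 0.0, 0.0, 1.0]]
side 429.1872611409034 -0.0658940980008157 [[0.994, 0.076, -0.075, 0.483], [-0.104, 0.535, -0.838, -1.046], [-0.024, 0.841, 0.54, 0.77], [0.0, 0.0, 0.0, 1.0]]
```

View pics/top0.png

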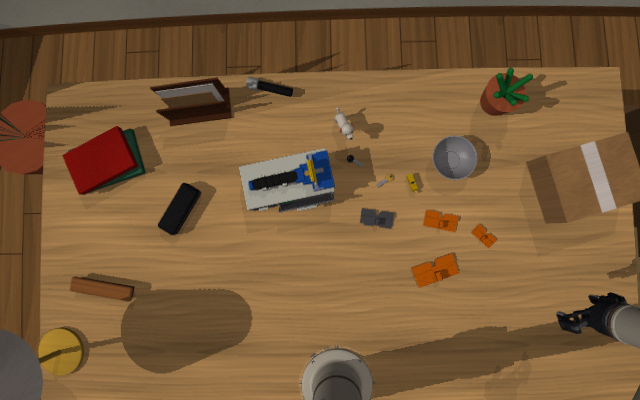

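View pics/side0.png

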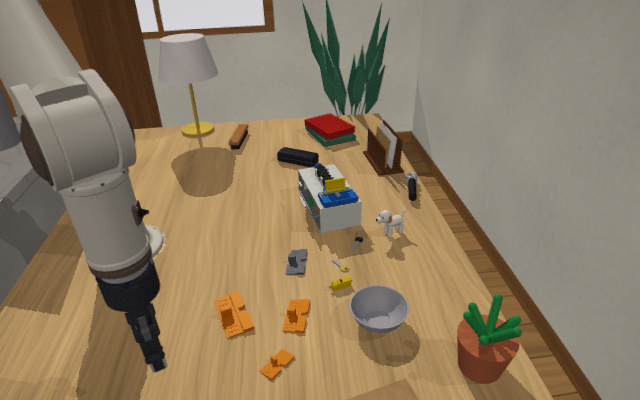

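```bash
python3 - <<'E'
from h import *
crop('top0',350,190,510,300,5,'t0a')
crop('top0',230,135,350,225,6,'t0b')
crop('side0',200,230,360,390,4,'s0a')
crop('side0',280,150,380,240,6,'s0b')
E
```

```text
(no output)
```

View pics/t0a.png

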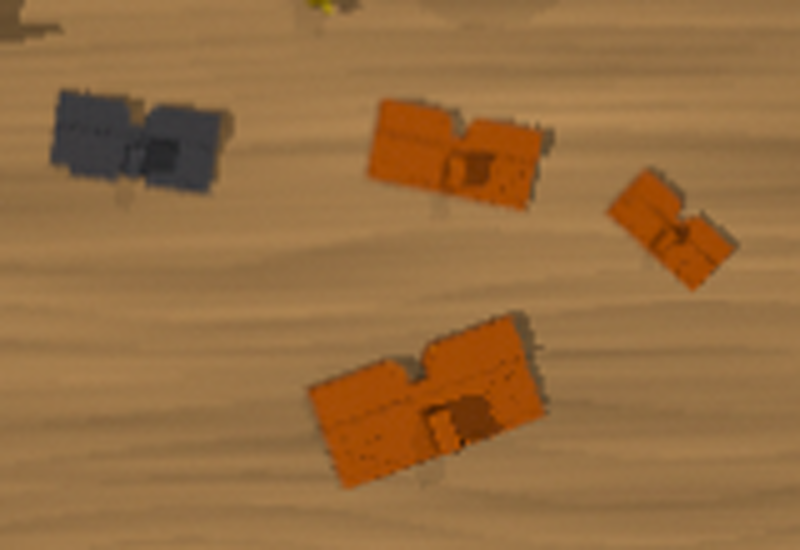

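View pics/t0b.png

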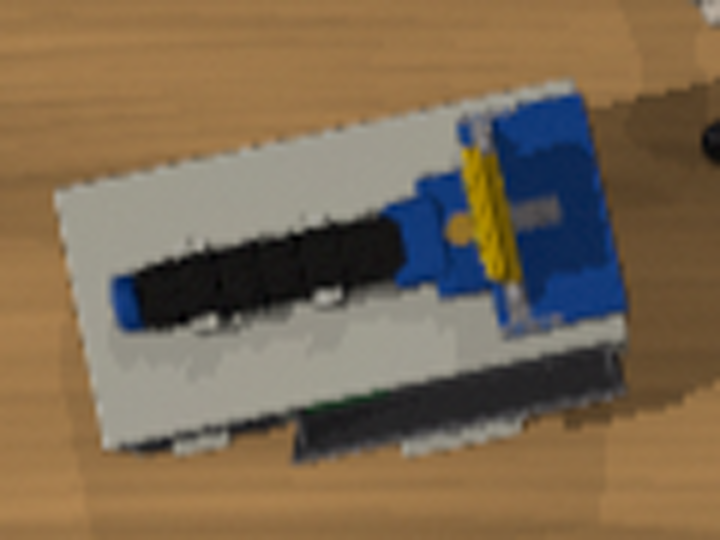

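View pics/s0a.png

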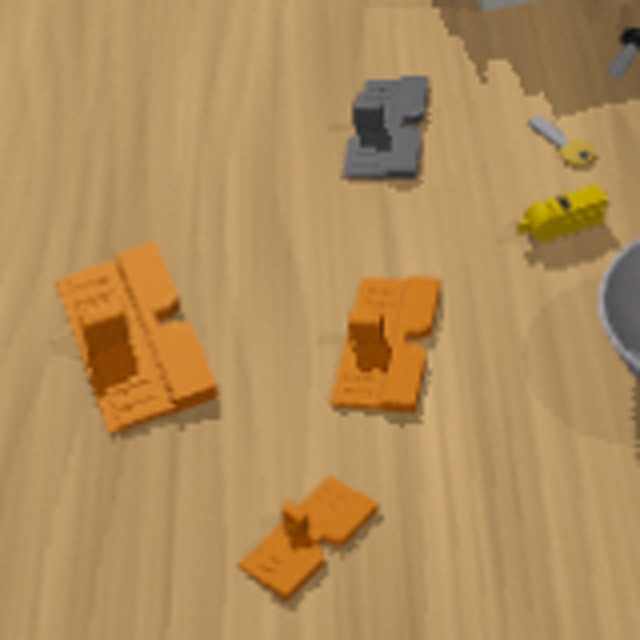

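View pics/s0b.png

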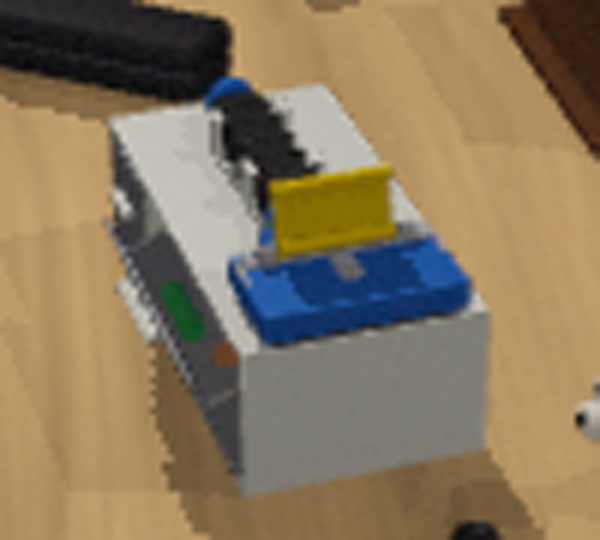

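```bash
cat >> h.py <<'E'
from scipy.optimize import least_squares
def pose(p,q): # p=(x,y,yaw rad,z)
    c,s=np.cos(p[2]),np.sin(p[2]);q=np.asarray(q,float)
    return np.array([p[0]+c*q[0]-s*q[1],p[1]+s*q[0]+c*q[1],p[3]+q[2]])
def fit(obs,p0,z):
    f=lambda p:np.concatenate([proj(c,pose((*p,z),q))-np.array(u) for c,q,u in obs])
    r=least_squares(f,p0,x_scale=[.01,.01,.1]);return r.x,r.fun.reshape(-1,2)
E
python3 - <<'E'
from h import *
T=load('top0');S=load('side0')
m=1e-3
BL=[.025,.05,.008];BR=[.025,-.05,.008];FR=[-.025,-.05,.004];FL=[-.025,.05,.004]
ot=[(T,BL,(426,209.6)),(T,BR,(459.4,215.4)),(T,FR,(455.4,232)),(T,FL,(423.4,225.6))]
os=[(S,FL,(290.5,299.5)),(S,BL,(310,299.25)),(S,BR,(304.5,330.5)),(S,FR,(283.25,330.5))]
p0=(*onz(T,440,220,0)[:2],-.2)
for o in(ot,os,ot+os):
    p,r=fit(o,p0,0);print(p,np.degrees(p[2]),np.round(r,1).tolist())
sc=[(T,[-.028,-.054,.02],(326.7,150.8)),(T,[-.028,.054,.02],(334.7,188)),(T,[.034,-.054,.02],(306.7,155.8)),(T,[.034,.054,.02],(313.8,190.8)),(T,[.212,0,.012],(249.2,185.8))]
p,r=fit(sc,(*onz(T,320,170,.1)[:2],1.6),.085);print(p,np.degrees(p[2]),np.round(r,1).tolist())
np.save('sc.npy',p)
for q in([-.028,-.054,.02],[-.028,.054,.02],[.034,-.054,.02],[.034,.054,.02],[.212,0,.012],[0,0,.02]): print(np.round(proj(S,pose((*p,.085),q)),1))
E
```

```text
[ 0.48711478 -0.33166189 -0.21209099] -12.151918642765242 [[0.6, -0.0], [-0.8, 0.3], [0.1, -0.3], [0.1, 0.0]]
[ 0.48891102 -0.33269486 -0.21336007] -12.224631242146474 [[-0.3, -0.4], [0.2, -0.1], [0.2, 0.4], [-0.2, 0.0]]
[ 0.48824221 -0.33217359 -0.21232225] -12.165168941747309 [[0.7, -0.4], [-0.7, -0.1], [0.3, -0.7], [0.3, -0.3], [-0.6, -0.6], [-0.1, -0.2], [-0.1, 0.2], [-0.4, -0.1]]
[0.6354961  0.02950415 1.74379277] 99.91196597390135 [[0.6, 0.0], [0.0, -0.4], [-0.5, -0.7], [-0.4, 1.0], [0.3, 0.1]]
[357.5 196.6]
[322.2 202.7]
[350.4 186.5]
[316.4 192.2]
[317.7 165.8]
[337.1 194.9]
```

```bash
python3 - <<'E'
from h import *
T=load('top0');S=load('side0')
A=onz(T,239.3,166.6,.085);B=onz(T,325.6,148.4,.085);C=onz(T,247.7,209.6,.085)
d=A-B;e=A-C
print(np.linalg.norm(d),np.degrees(np.arctan2(d[1],d[0])),np.linalg.norm(e),np.degrees(np.arctan2(e[1],e[0])))
# overlay on enlarged crops
p=np.load('sc.npy')
def ov(c,fn,u0,v0,u1,v1,s,lines,out):
    im=cv2.resize(c['frame'][v0:v1,u0:u1,::-1],None,fx=s,fy=s,interpolation=cv2.INTER_CUBIC)
    for P,L in lines:
        pts=np.array([(proj(c,pose(P,q))-[u0,v0]+.5)*s for q in L]).astype(int)
        cv2.polylines(im,[pts],False,(0,0,255),1)
    cv2.imwrite(f'pics/{out}.png',im)
P=(*p,.085)
bed=[[-.028,-.054,.02],[-.028,.054,.02],[.034,.054,.02],[.034,-.054,.02],[-.028,-.054,.02]]
L=[(P,bed),(P,[[-.03,0,.02],[.212,0,.02]])]
ov(T,'top0',230,135,350,225,6,L,'ov1')
ov(S,'side0',280,150,380,240,6,L,'ov2')
E
```

```text
0.258760695485459 100.4192903753493 0.12911964541705612 10.731849275720633
```

View pics/ov1.png

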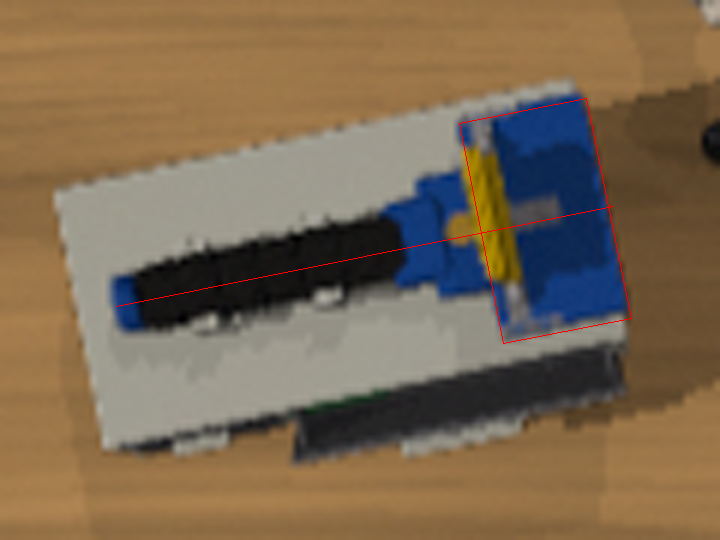

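View pics/ov2.png

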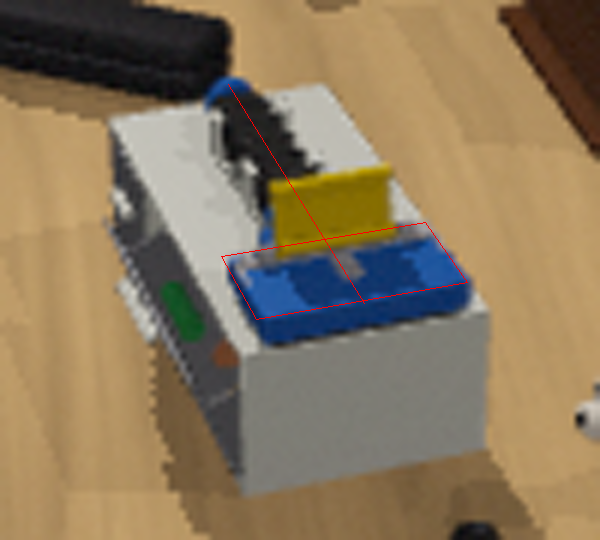

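```bash
cat >> h.py <<'E'
from scipy.spatial.transform import Rotation as Ro
def Rdown(h):
    a=np.radians(h);x=np.array([0,0,-1.]);y=np.array([np.cos(a),np.sin(a),0]);return np.stack([x,y,np.cross(x,y)],1)
def go(pos,h,w=0):
    s=ctrl.observe();R=np.array(s['eef_rot']);R=R.reshape(3,3)
    d=R.T@(np.array(pos)-s['eef_pos']);r=Ro.from_matrix(R.T@Rdown(h)).as_rotvec(degrees=True)
    print('t',round(float(s['t']),2),'shift',np.round(d,4).tolist(),'rot',np.round(r,2).tolist())
def st():
    s=ctrl.observe();R=np.array(s['eef_rot']).reshape(3,3)
    print('t',round(float(s['t']),2),'pos',np.round(s['eef_pos'],4).tolist(),'head',round(float(np.degrees(np.arctan2(R[1,1],R[0,1]))),2),'tilt',np.round(R[:,0],3).tolist(),'F',np.round(s['ft_force'],2).tolist(),'M',np.round(s['torque'],2).tolist(),'w',round(float(s['width']),4),'j',np.round(s['joint_positions'],0).tolist())
E
python3 - <<'E'
from h import *
T=load('top0');S=load('side0')
sc=[(T,[-.028,-.054,.02],(326.7,150.8)),(T,[-.028,.054,.02],(334.7,188)),(T,[.034,-.054,.02],(306.7,155.8)),(T,[.034,.054,.02],(313.8,190.8)),(T,[.212,0,.012],(249.2,185.8)),
(S,[-.028,-.054,.02],(358.3,197.5)),(S,[-.028,.054,.02],(323,204)),(S,[.034,.054,.02],(318.2,193.7)),(S,[.034,-.054,.02],(351.7,187.5))]
p,r=fit(sc,(.63,.03,1.74),.085);print(p,np.degrees(p[2]))
g=pose((.4882,-.3322,np.radians(-12.17),0),[-.012,0,0]);print(g)
go([g[0],g[1],.12],-102.2);st()
E
```

```text
[0.63685318 0.02823684 1.74675813] 100.08186860551157
[ 0.47646968 -0.32967024  0.        ]
t 0.1 shift [0.1247, -0.1548, -0.3022] rot [36.08, 0.03, 0.1]
t 0.1 pos [0.2629, -0.5938, 0.2444] head -66.12 tilt [-0.001, 0.002, -1.0] F [-0.63, -0.08, 0.42] M [0.09, -0.0, -0.02] w 0.0855 j [81.0, 29.0, -24.0, 89.0, 13.0, 65.0, -12.0]
```

carry_out(
  motion=[
    [0.05, -0.155, -0.302, 36.1, 0, 0, 0],
    [0.08, -0.155, -0.302, 36.1, 0, 0, 0],
    [0.11, -0.155, -0.302, 36.1, 0, 0, 0.2],
    [0.125, -0.155, -0.302, 36.1, 0, 0, 0.3],
    [0.125, -0.155, -0.302, 36.1, 0, 0, 0.4],
    [0.125, -0.155, -0.302, 36.1, 0, 0, 0.4],
    [0.125, -0.155, -0.302, 36.1, 0, 0, 0.4],
    [0.125, -0.155, -0.302, 36.1, 0, 0, 0.4],
  ],
)

```text
t: 0.9
eef_pos: [0.4786, -0.3225, 0.1173]
eef_rot: [[-0.002, -0.204, -0.979], [0.007, -0.979, 0.204], [-1.0, -0.006, 0.003]]
ft_force: [0.2, 0.1, 0.1]
width: 0.0512
```

```bash
python3 - <<'E'
from h import *
st();go([.4765,-.3297,.06],-102.2)
E
```

```text
t 0.9 pos [0.4786, -0.3225, 0.1173] head -101.78 tilt [-0.002, 0.007, -1.0] F [0.18, 0.09, 0.08] M [0.03, -0.05, 0.02] w 0.0512 j [48.0, 30.0, -21.0, 105.0, 14.0, 47.0, -82.0]
t 0.9 shift [0.0573, 0.0078, 0.0004] rot [0.42, 0.18, 0.36]
```

carry_out(
  motion=[
    [0.03, 0.008, 0, 0.4, 0.2, 0.4, 0.4],
    [0.05, 0.008, 0, 0.4, 0.2, 0.4, 0.4],
    [0.057, 0.008, 0, 0.4, 0.2, 0.4, 0.4],
    [0.057, 0.008, 0, 0.4, 0.2, 0.4, 0.4],
  ],
)

```text
t: 1.3
eef_pos: [0.4759, -0.3298, 0.0592]
eef_rot: [[-0.002, -0.211, -0.977], [0.001, -0.977, 0.211], [-1.0, -0.0, 0.002]]
ft_force: [0.1, -0.8, 0.3]
width: 0.0512
```

```bash
python3 - <<'E'
from h import *
snap('top','top1');snap('side','side1');st()
crop('side1',230,250,350,370,5,'s1a');crop('top1',400,180,500,255,7,'t1a')
go([.4765,-.3297,.02],-102.2)
E
```

```text
t 1.4 pos [0.4772, -0.3306, 0.0611] head -102.21 tilt [0.001, -0.001, -1.0] F [-0.1, -0.11, 0.5] M [-0.02, 0.05, 0.01] w 0.0515 j [47.0, 35.0, -19.0, 106.0, 16.0, 41.0, -84.0]
t 1.4 shift [0.0411, -0.0008, 0.001] rot [-0.01, -0.08, -0.06]
```

View pics/s1a.png

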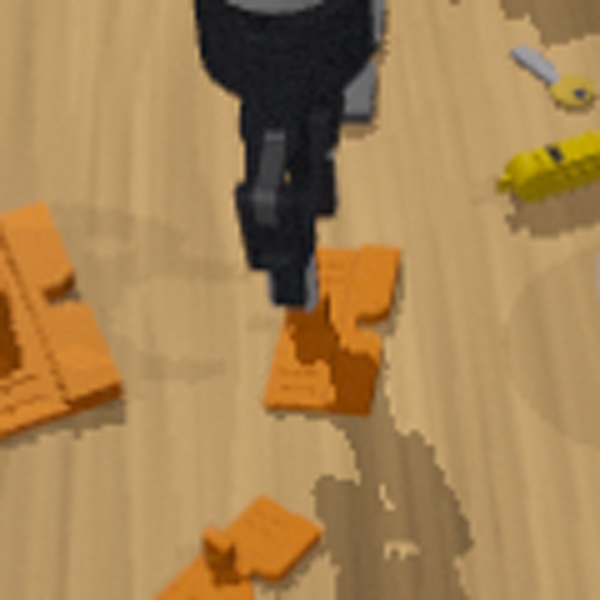

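View pics/t1a.png

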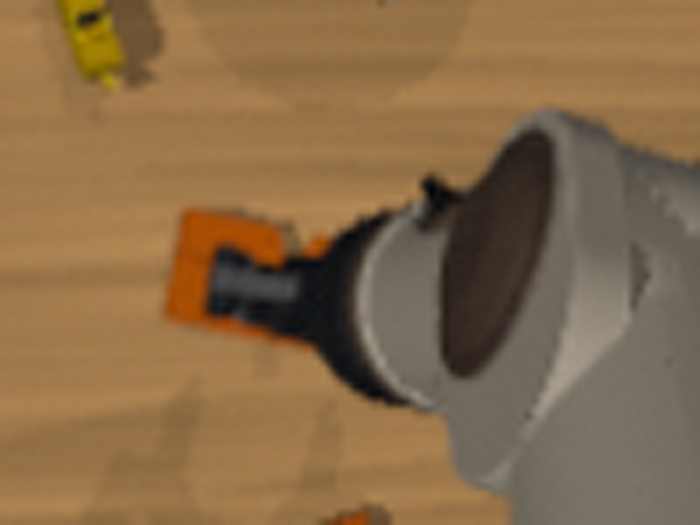

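carry_out(
  motion=[
    [0.015, -0.001, 0.001, 0, 0, 0, 0.7],
    [0.025, -0.001, 0.001, 0, 0, 0, 0.7],
    [0.032, -0.001, 0.001, 0, 0, 0, 0.7],
    [0.036, -0.001, 0.001, 0, 0, 0, 0.7],
    [0.039, -0.001, 0.001, 0, 0, 0, 0.7],
    [0.039, -0.001, 0.001, 0, 0, 0, 0.7],
  ],
  grip_force=25,
)

```text
t: 2.0
eef_pos: [0.4764, -0.3293, 0.0216]
eef_rot: [[0.001, -0.211, -0.977], [-0.001, -0.977, 0.211], [-1.0, 0.001, -0.001]]
ft_force: [0.4, 0.3, -0.3]
width: 0.0258
```

carry_out(
  motion=[
    [0, 0, 0, 0, 0, 0, 1],
    [0, 0, 0, 0, 0, 0, 1],
    [0, 0, 0, 0, 0, 0, 1],
    [0, 0, 0, 0, 0, 0, 1],
  ],
  grip_force=30,
)

```text
t: 2.4
eef_pos: [0.4765, -0.3294, 0.0219]
eef_rot: [[0.001, -0.211, -0.977], [-0.001, -0.977, 0.211], [-1.0, 0.001, -0.001]]
ft_force: [-0.2, 0.8, 0.8]
width: 0.0087
```

```bash
python3 - <<'E'
from h import *
st()
E
```

```text
t 2.4 pos [0.4765, -0.3294, 0.0219] head -102.2 tilt [0.001, -0.001, -1.0] F [-0.2, 0.77, 0.76] M [0.08, 0.03, 0.05] w 0.0087 j [45.0, 38.0, -17.0, 107.0, 18.0, 37.0, -85.0]
```

```bash
python3 - <<'E'
from h import *
P=(.6369,.0282,np.radians(100.1),.085)
g=pose(P,[-.050-.012,0,.02]);print(g)
go([g[0],g[1],.20],10.1)
E
```

```text
[ 0.64777274 -0.0328392   0.105     ]
t 2.4 shift [-0.1783, -0.3259, -0.1049] rot [-112.3, 0.01, -0.1]
```

carry_out(
  motion=[
    [-0.03, 0, 0, 0, 0, 0, 1],
    [-0.08, 0, 0, -5, 0, 0, 1],
    [-0.12, -0.04, -0.01, -13, 0, 0, 1],
    [-0.16, -0.08, -0.02, -21, 0, 0, 1],
    [-0.178, -0.12, -0.03, -29, 0, 0, 1],
    [-0.178, -0.16, -0.05, -37, 0, 0, 1],
    [-0.178, -0.2, -0.06, -45, 0, 0, 1],
    [-0.178, -0.23, -0.07, -53, 0, 0, 1],
  ],
)

```text
t: 3.2
eef_pos: [0.5947, -0.1155, 0.2008]
eef_rot: [[0.003, 0.66, -0.751], [-0.0, -0.751, -0.66], [-1.0, 0.002, -0.002]]
ft_force: [0.2, 0.1, -0.3]
width: 0.0092
```

```bash
python3 - <<'E'
from h import *
st();go([.6478,-.0328,.20],10.1)
E
```

```text
t 3.2 pos [0.5947, -0.1155, 0.2008] head -48.71 tilt [0.003, -0.0, -1.0] F [0.21, 0.11, -0.29] M [-0.01, 0.02, -0.02] w 0.0092 j [36.0, 29.0, -37.0, 98.0, 20.0, 60.0, -56.0]
t 3.2 shift [0.0009, -0.0271, -0.0945] rot [-58.81, -0.03, -0.17]
```

carry_out(
  motion=[
    [0, -0.005, -0.02, -8, 0, 0, 1],
    [0, -0.01, -0.035, -16, 0, 0, 1],
    [0, -0.015, -0.05, -24, 0, 0, 1],
    [0, -0.02, -0.065, -32, 0, 0, 1],
    [0, -0.025, -0.08, -40, 0, 0, 1],
    [0, -0.027, -0.09, -48, 0, 0, 1],
    [0.001, -0.027, -0.0945, -55, 0, 0, 1],
    [0.001, -0.027, -0.0945, -58.8, 0, 0, 1],
  ],
)

```text
t: 4.0
eef_pos: [0.648, -0.0319, 0.1996]
eef_rot: [[0.003, 0.984, 0.181], [0.0, 0.181, -0.984], [-1.0, 0.003, 0.0]]
ft_force: [-0.9, 0.1, 0.1]
width: 0.0092
```

```bash
python3 - <<'E'
from h import *
snap('top','top2');snap('side','side2');st();go([.6478,-.0328,.150],10.1)
crop('side2',280,130,400,240,6,'s2a');crop('top2',280,110,400,210,6,'t2a')
E
```

```text
t 4.1 pos [0.6477, -0.0328, 0.1995] head 10.13 tilt [0.002, -0.0, -1.0] F [-0.47, 0.31, -0.88] M [-0.01, -0.03, -0.03] w 0.0094 j [34.0, 38.0, -49.0, 91.0, 31.0, 65.0, -12.0]
t 4.1 shift [0.0495, 0.0, 0.0] rot [0.03, 0.03, -0.12]
```

View pics/s2a.png

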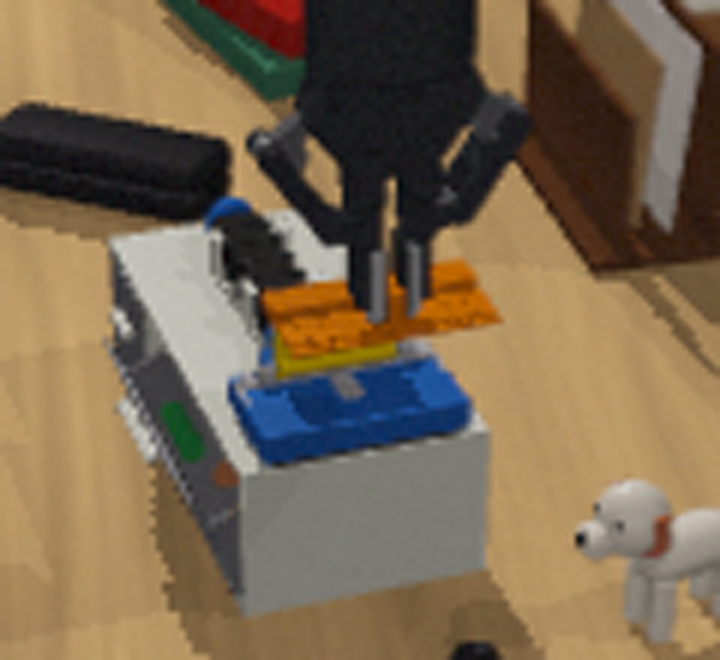

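View pics/t2a.png

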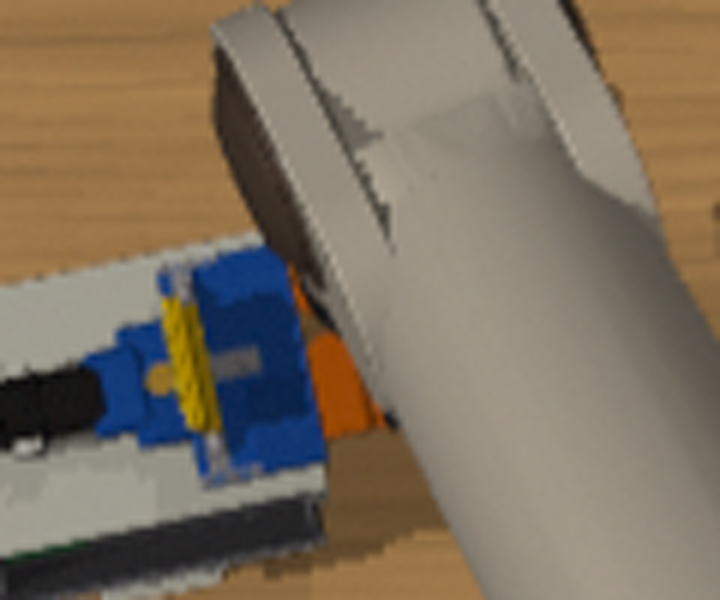

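carry_out(
  motion=[
    [0.03, 0, 0, 0, 0, 0, 1],
    [0.05, 0, 0, 0, 0, 0, 1],
    [0.062, 0, 0, 0, 0, 0, 1],
    [0.068, 0, 0, 0, 0, 0, 1],
    [0.068, 0, 0, 0, 0, 0, 1],
  ],
)

```text
t: 4.6
eef_pos: [0.6475, -0.0328, 0.131]
eef_rot: [[0.001, 0.985, 0.175], [-0.0, 0.175, -0.985], [-1.0, 0.001, 0.0]]
ft_force: [-0.4, 0.5, -0.8]
width: 0.0091
```

```bash
cat >> h.py <<'E'
def ov(c,u0,v0,u1,v1,s,lines,out):
    im=cv2.resize(c['frame'][v0:v1,u0:u1,::-1],None,fx=s,fy=s,interpolation=cv2.INTER_CUBIC)
    for P,L in lines:
        pts=np.array([(proj(c,pose(P,q))-[u0,v0]+.5)*s for q in L]).astype(int)
        cv2.polylines(im,[pts],False,(0,0,255),1)
    cv2.imwrite(f'pics/{out}.png',im)
def local(P=(.6369,.0282,np.radians(100.1),.085)):
    s=ctrl.observe();d=np.array(s['eef_pos'])-[P[0],P[1],P[3]];c,n=np.cos(P[2]),np.sin(P[2])
    f=s['ft_force'];print('TCP in scraper mm',np.round(1e3*np.array([c*d[0]+n*d[1],-n*d[0]+c*d[1],d[2]]),2),'F',np.round([c*f[0]+n*f[1],-n*f[0]+c*f[1],f[2]],2))
E
python3 - <<'E'
from h import *
T=snap('top','top3');S=snap('side','side3');st();local()
crop('side3',290,130,400,230,7,'s3a');crop('top3',280,110,400,210,6,'t3a')
E
```

```text
t 4.7 pos [0.6484, -0.0326, 0.1324] head 10.11 tilt [0.003, -0.0, -1.0] F [0.29, 0.01, -0.75] M [0.04, -0.03, -0.02] w 0.0094 j [32.0, 42.0, -47.0, 94.0, 34.0, 59.0, -15.0]
TCP in scraper mm [-61.86  -0.7   47.41] F [-0.04 -0.28 -0.75]
```

View pics/s3a.png

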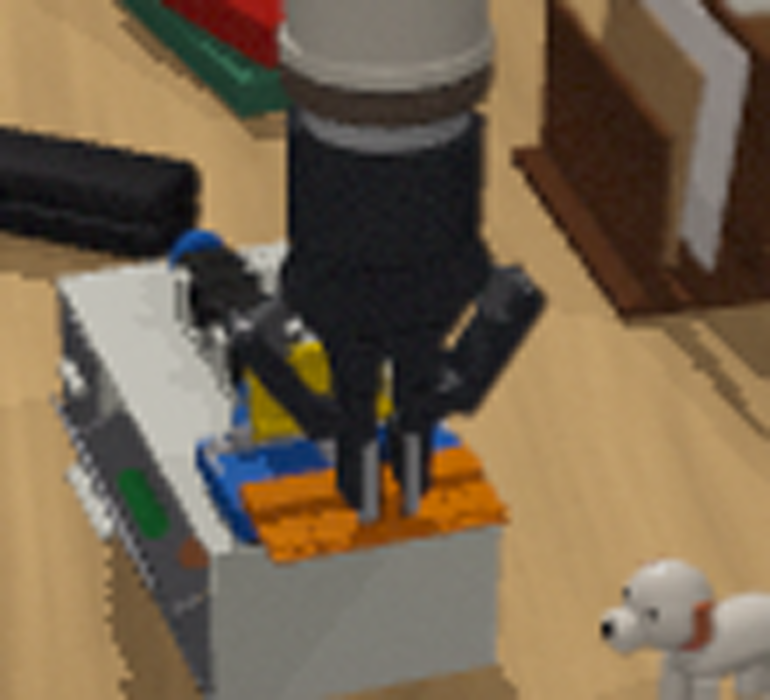

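View pics/t3a.png

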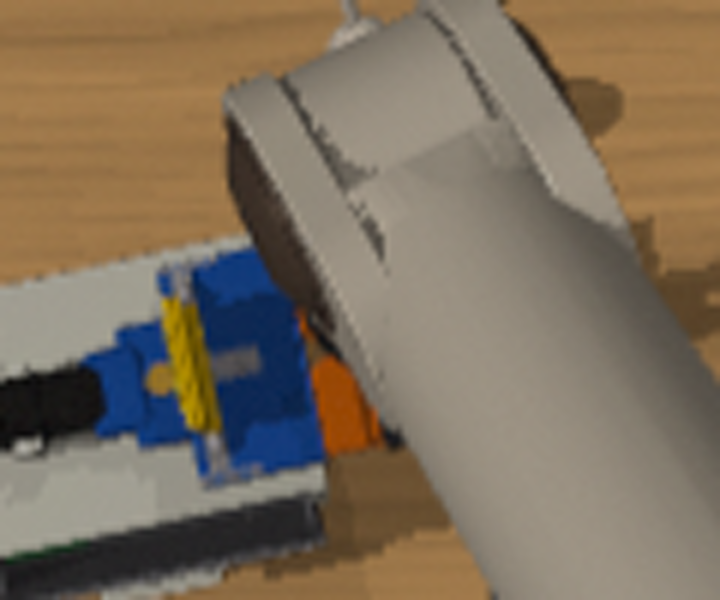

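```bash
python3 - <<'E'
from h import *
T=load('top3');S=load('side3')
BL=[.025,.05,.008];BR=[.025,-.05,.008];FR=[-.025,-.05,.004];FL=[-.025,.05,.004]
o=[(S,FL,(329.7,210.3)),(S,FR,(362.6,203.9)),(S,BR,(358.3,194.3)),(S,BL,(324.6,199.3))]
s=[(S,[-.028,-.054,.02],(358.3,197.5)),(S,[-.028,.054,.02],(323,204)),(S,[.034,.054,.02],(318.2,193.7)),(S,[.034,-.054,.02],(351.7,187.5))]
print(proj(T,pose((.6478+0.0021,-.0205-.0,np.radians(100.1),.1104),BL)))
for O,z in((o,.1104),(s,.085)):
    p,r=fit(O,(.64,0,1.74),z);print(p,np.degrees(p[2]),np.round(r,1).tolist())
    P=(.6369,.0282,np.radians(100.1));d=p[:2]-P[:2];c,n=np.cos(P[2]),np.sin(P[2]);print('local',c*d[0]+n*d[1],-n*d[0]+c*d[1])
im=T['frame'];crop('top3',315,150,350,195,16,'t3b')
E
```

```text
[333.6734724  183.85819823]
[ 0.64676051 -0.0291098   1.72042801] 98.57326419093923 [[-0.4, -0.4], [0.9, 0.4], [-0.5, -0.1], [-0.0, 0.2]]
local -0.0581508832013477 0.00034252929904251064
[0.63790448 0.02261794 1.73913234] 99.64494284912557 [[0.4, 0.3], [0.3, -0.1], [-0.7, -0.4], [-0.0, 0.1]]
local -0.005671709292147957 -1.0001862039742473e-05
```

View pics/t3b.png

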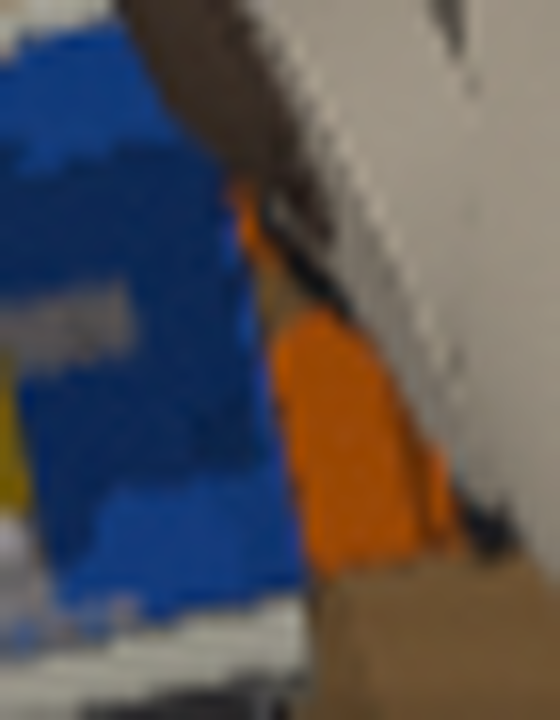

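carry_out(
  motion=[
    [0, 0, -0.006, 0, 0, 0, 1],
    [0, 0, -0.012, 0, 0, 0, 1],
    [0.002, 0, -0.012, 0, 0, 0, 1],
    [0.004, 0, -0.012, 0, 0, 0, 1],
    [0.004, 0, -0.012, 0, 0, 0, 1],
  ],
)

```text
t: 5.2
eef_pos: [0.6461, -0.021, 0.128]
eef_rot: [[0.003, 0.984, 0.175], [-0.0, 0.175, -0.984], [-1.0, 0.003, 0.001]]
ft_force: [0.7, -0.6, -1.7]
width: 0.0092
```

```bash
python3 - <<'E'
from h import *
st();local()
E
```

```text
t 5.2 pos [0.6461, -0.021, 0.128] head 10.11 tilt [0.003, -0.0, -1.0] F [0.69, -0.55, -1.69] M [0.01, -0.02, 0.01] w 0.0092 j [31.0, 42.0, -46.0, 94.0, 35.0, 59.0, -16.0]
TCP in scraper mm [-50.07  -0.43  42.99] F [-0.66 -0.58 -1.69]
```

carry_out(
  motion=[
    [0.0005, 0, 0, 0, 0, 0, 1],
    [0.001, 0, 0, 0, 0, 0, 1],
    [0.001, 0, 0, 0, 0, 0, 1],
  ],
)

```text
t: 5.5
eef_pos: [0.6461, -0.0213, 0.127]
eef_rot: [[0.003, 0.985, 0.175], [-0.001, 0.175, -0.985], [-1.0, 0.003, 0.001]]
ft_force: [-0.1, 0.0, 0.1]
width: 0.0092
```

carry_out(
  motion=[
    [0.0005, 0, 0, 0, 0, 0, 1],
    [0.001, 0, 0, 0, 0, 0, 1],
    [0.001, 0, 0, 0, 0, 0, 1],
  ],
)

```text
t: 5.8
eef_pos: [0.6462, -0.0213, 0.1268]
eef_rot: [[0.003, 0.985, 0.175], [-0.001, 0.175, -0.985], [-1.0, 0.003, 0.001]]
ft_force: [-2.2, -0.5, 6.2]
width: 0.0089
```

carry_out(
  motion=[
    [0, 0, 0, 0, 0, 0, 1],
    [0, 0, -0.002, 0, 0, 0, 1],
    [0, 0, -0.004, 0, 0, 0, 1],
    [0, 0, -0.006, 0, 0, 0, 1],
    [0, 0, -0.007, 0, 0, 0, 1],
  ],
)

```text
t: 6.3
eef_pos: [0.6452, -0.0143, 0.1269]
eef_rot: [[0.003, 0.985, 0.175], [-0.001, 0.175, -0.985], [-1.0, 0.003, 0.002]]
ft_force: [0.3, -1.5, 2.3]
width: 0.0091
```

```bash
python3 - <<'E'
from h import *
st();local()
S=snap('side','side4');T=snap('top','top4')
crop('side4',300,160,380,230,9,'s4a');crop('top4',295,140,350,200,10,'t4a')
E
```

```text
t 6.3 pos [0.6452, -0.0143, 0.1269] head 10.08 tilt [0.003, -0.001, -1.0] F [0.34, -1.45, 2.27] M [-0.25, -0.01, -0.06] w 0.0091 j [31.0, 42.0, -46.0, 95.0, 35.0, 59.0, -17.0]
TCP in scraper mm [-43.28  -0.68  41.93] F [-1.49 -0.08  2.27]
```

View pics/s4a.png

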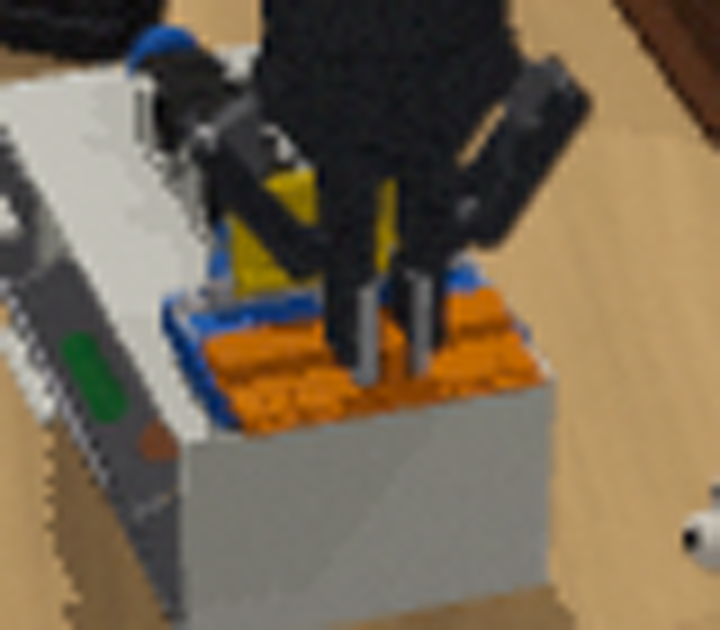

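View pics/t4a.png

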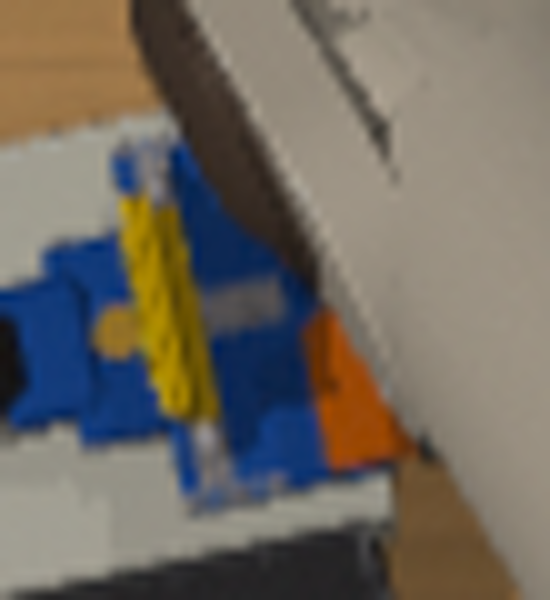

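carry_out(
  motion=[
    [0, 0, -0.002, 0, 0, 0, 1],
    [0, 0, -0.004, 0, 0, 0, 1],
    [0, 0, -0.006, 0, 0, 0, 1],
    [0, 0, -0.007, 0, 0, 0, 1],
  ],
)

```text
t: 6.8
eef_pos: [0.6438, -0.0069, 0.1269]
eef_rot: [[0.003, 0.984, 0.175], [-0.001, 0.175, -0.984], [-1.0, 0.003, 0.001]]
ft_force: [0.3, -1.3, 2.5]
width: 0.0094
```

```bash
python3 - <<'E'
from h import *
st();local()
E
```

```text
t 6.8 pos [0.6438, -0.0069, 0.1269] head 10.11 tilt [0.003, -0.001, -1.0] F [0.27, -1.26, 2.47] M [-0.3, 0.01, 0.03] w 0.0094 j [30.0, 42.0, -47.0, 95.0, 35.0, 59.0, -18.0]
TCP in scraper mm [-35.79  -0.66  41.9 ] F [-1.28 -0.05  2.47]
```

carry_out(
  motion=[
    [0, 0, -0.0005, 0, 0, 0, 1],
    [0, 0, -0.001, 0, 0, 0, 1],
    [0, 0, -0.0015, 0, 0, 0, 1],
  ],
)

```text
t: 7.1
eef_pos: [0.6436, -0.0056, 0.1269]
eef_rot: [[0.003, 0.984, 0.175], [-0.001, 0.175, -0.984], [-1.0, 0.003, 0.002]]
ft_force: [-0.1, -1.5, 2.7]
width: 0.0092
```

carry_out(
  motion=[
    [0, 0, -0.0005, 0, 0, 0, 1],
    [0, 0, -0.001, 0, 0, 0, 1],
    [0, 0, -0.0015, 0, 0, 0, 1],
  ],
)

```text
t: 7.4
eef_pos: [0.6433, -0.0041, 0.1269]
eef_rot: [[0.003, 0.985, 0.175], [-0.001, 0.175, -0.985], [-1.0, 0.003, 0.001]]
ft_force: [0.9, -1.9, 3.0]
width: 0.0089
```

carry_out(
  motion=[
    [0, 0, -0.0005, 0, 0, 0, 1],
    [0, 0, -0.001, 0, 0, 0, 1],
    [0, 0, -0.0015, 0, 0, 0, 1],
  ],
)

```text
t: 7.7
eef_pos: [0.6431, -0.0026, 0.1269]
eef_rot: [[0.003, 0.985, 0.175], [-0.001, 0.175, -0.985], [-1.0, 0.003, 0.001]]
ft_force: [0.8, -1.4, 2.4]
width: 0.0092
```

carry_out(
  motion=[
    [0, 0, -0.0005, 0, 0, 0, 1],
    [0, 0, -0.001, 0, 0, 0, 1],
    [0, 0, -0.0015, 0, 0, 0, 1],
  ],
)

```text
t: 8.0
eef_pos: [0.6428, -0.001, 0.1269]
eef_rot: [[0.003, 0.985, 0.175], [-0.001, 0.175, -0.985], [-1.0, 0.003, 0.001]]
ft_force: [-0.3, -1.0, 2.4]
width: 0.0092
```

carry_out(
  motion=[
    [0, 0, -0.0005, 0, 0, 0, 1],
    [0, 0, -0.001, 0, 0, 0, 1],
  ],
)

```text
t: 8.2
eef_pos: [0.6426, 0.0, 0.1269]
eef_rot: [[0.003, 0.984, 0.175], [-0.001, 0.175, -0.985], [-1.0, 0.003, 0.001]]
ft_force: [0.4, -0.9, 2.3]
width: 0.009
```

carry_out(
  motion=[
    [0, 0, -0.0005, 0, 0, 0, 1],
    [0, 0, -0.001, 0, 0, 0, 1],
  ],
)

```text
t: 8.4
eef_pos: [0.6424, 0.0011, 0.1269]
eef_rot: [[0.003, 0.985, 0.175], [-0.001, 0.175, -0.985], [-1.0, 0.003, 0.001]]
ft_force: [0.4, -0.4, 2.6]
width: 0.0094
```

carry_out(
  motion=[
    [0, 0, -0.0005, 0, 0, 0, 1],
    [0, 0, -0.001, 0, 0, 0, 1],
  ],
)

```text
t: 8.6
eef_pos: [0.6422, 0.0021, 0.1269]
eef_rot: [[0.003, 0.984, 0.175], [-0.001, 0.175, -0.985], [-1.0, 0.003, 0.001]]
ft_force: [1.0, -1.4, 2.1]
width: 0.0091
```

carry_out(
  motion=[
    [0, 0, -0.0005, 0, 0, 0, 1],
    [0, 0, -0.001, 0, 0, 0, 1],
  ],
)

```text
t: 8.8
eef_pos: [0.6421, 0.0031, 0.1269]
eef_rot: [[0.003, 0.984, 0.175], [-0.001, 0.175, -0.985], [-1.0, 0.003, 0.001]]
ft_force: [-0.4, -2.0, 2.4]
width: 0.0091
```

```bash
python3 - <<'E'
from h import *
st();local()
T=snap('top','top5');crop('top5',295,140,350,200,10,'t5a')
E
```

```text
t 8.8 pos [0.6421, 0.0031, 0.1269] head 10.1 tilt [0.003, -0.001, -1.0] F [-0.41, -2.04, 2.42] M [-0.28, -0.0, 0.04] w 0.0091 j [29.0, 42.0, -47.0, 95.0, 35.0, 58.0, -19.0]
TCP in scraper mm [-25.6   -0.68  41.92] F [-1.94  0.76  2.42]
```

View pics/t5a.png

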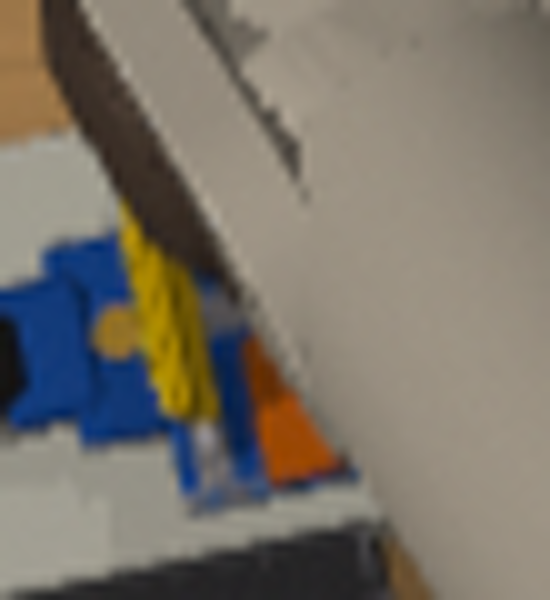

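carry_out(
  motion=[
    [0, 0, -0.0005, 0, 0, 0, 1],
    [0, 0, -0.001, 0, 0, 0, 1],
  ],
)

```text
t: 9.05
eef_pos: [0.6418, 0.0043, 0.1269]
eef_rot: [[0.003, 0.984, 0.175], [-0.001, 0.175, -0.984], [-1.0, 0.003, 0.001]]
ft_force: [0.2, -0.5, 2.8]
width: 0.0088
```

carry_out(
  motion=[
    [0, 0, -0.0005, 0, 0, 0, 1],
    [0, 0, -0.001, 0, 0, 0, 1],
  ],
)

```text
t: 9.25
eef_pos: [0.6416, 0.0054, 0.1269]
eef_rot: [[0.003, 0.984, 0.176], [-0.001, 0.176, -0.984], [-1.0, 0.003, 0.001]]
ft_force: [0.4, -1.6, 1.9]
width: 0.0093
```

carry_out(
  motion=[
    [0, 0, -0.0005, 0, 0, 0, 1],
    [0, 0, -0.001, 0, 0, 0, 1],
  ],
)

```text
t: 9.45
eef_pos: [0.6415, 0.0064, 0.1269]
eef_rot: [[0.003, 0.984, 0.176], [-0.001, 0.176, -0.984], [-1.0, 0.003, 0.001]]
ft_force: [0.1, -1.1, 3.4]
width: 0.0095
```

carry_out(
  motion=[
    [0, 0, -0.0005, 0, 0, 0, 1],
    [0, 0, -0.001, 0, 0, 0, 1],
  ],
)

```text
t: 9.65
eef_pos: [0.6413, 0.0074, 0.1269]
eef_rot: [[0.003, 0.984, 0.176], [-0.001, 0.176, -0.984], [-1.0, 0.003, 0.001]]
ft_force: [-0.6, -1.3, 2.7]
width: 0.0091
```

carry_out(
  motion=[
    [0, 0, -0.0005, 0, 0, 0, 1],
    [0, 0, -0.001, 0, 0, 0, 1],
  ],
)

```text
t: 9.85
eef_pos: [0.6412, 0.0076, 0.1269]
eef_rot: [[0.003, 0.985, 0.175], [-0.002, 0.175, -0.985], [-1.0, 0.003, 0.002]]
ft_force: [1.2, -3.4, 3.3]
width: 0.0093
```

carry_out(
  motion=[
    [0, 0, -0.0005, 0, 0, 0, 1],
    [0, 0, -0.001, 0, 0, 0, 1],
  ],
)

```text
t: 10.05
eef_pos: [0.6413, 0.0077, 0.127]
eef_rot: [[0.004, 0.985, 0.174], [-0.003, 0.174, -0.985], [-1.0, 0.003, 0.004]]
ft_force: [0.6, -5.6, 3.7]
width: 0.0092
```

```bash
python3 - <<'E'
from h import *
st();local()
S=snap('side','side6');crop('side6',300,160,380,230,9,'s6a')
E
```

```text
t 10.05 pos [0.6413, 0.0077, 0.127] head 10.04 tilt [0.004, -0.003, -1.0] F [0.59, -5.58, 3.66] M [-1.08, -0.1, -0.01] w 0.0092 j [29.0, 42.0, -47.0, 95.0, 35.0, 58.0, -19.0]
TCP in scraper mm [-20.97  -0.68  41.97] F [-5.6   0.4   3.66]
```

View pics/s6a.png

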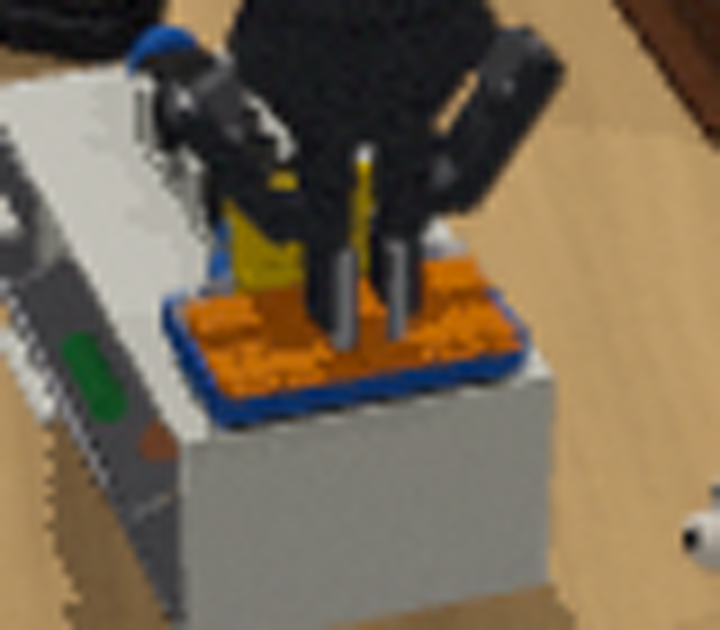

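carry_out(
  motion=[
    [0, 0, -0.0003, 0, 0, 0, 1],
    [0, 0, -0.0003, 0, 0, 0, 1],
  ],
)

```text
t: 10.3
eef_pos: [0.6412, 0.0076, 0.127]
eef_rot: [[0.004, 0.985, 0.174], [-0.003, 0.174, -0.985], [-1.0, 0.003, 0.004]]
ft_force: [1.6, -4.4, 3.2]
width: 0.009
```

carry_out(
  motion=[
    [0, 0, 0, 0, 0, 0, 0.6],
    [0, 0, 0, 0, 0, 0, 0.6],
    [0, 0, 0, 0, 0, 0, 0.6],
    [0, 0, 0, 0, 0, 0, 0.6],
  ],
)

```text
t: 10.7
eef_pos: [0.6409, 0.0085, 0.1267]
eef_rot: [[0.003, 0.985, 0.175], [-0.002, 0.175, -0.985], [-1.0, 0.003, 0.003]]
ft_force: [0.2, 0.9, 0.6]
width: 0.0346
```

```bash
python3 - <<'E'
from h import *
st();local()
E
```

```text
t 10.7 pos [0.6409, 0.0085, 0.1267] head 10.08 tilt [0.003, -0.002, -1.0] F [0.18, 0.88, 0.61] M [0.05, -0.04, -0.0] w 0.0346 j [29.0, 42.0, -47.0, 95.0, 35.0, 58.0, -19.0]
TCP in scraper mm [-20.05  -0.47  41.7 ] F [ 0.83 -0.33  0.61]
```

carry_out(
  motion=[
    [-0.01, 0, 0, 0, 0, 0, 0.6],
    [-0.03, 0, 0, 0, 0, 0, 0.6],
    [-0.06, 0, 0, 0, 0, 0, 0.6],
    [-0.095, 0, 0, 0, 0, 0, 1],
    [-0.095, 0, -0.04, 0, 0, 0, 1],
    [-0.095, 0, -0.08, 0, 0, 0, 1],
    [-0.095, 0, -0.08, 0, 0, 0, 1],
  ],
)

```text
t: 11.4
eef_pos: [0.6247, 0.0963, 0.2237]
eef_rot: [[0.005, 0.983, 0.185], [0.003, 0.185, -0.983], [-1.0, 0.005, -0.002]]
ft_force: [0.2, 0.1, -0.0]
width: 0.0001
```

```bash
python3 - <<'E'
from h import *
st();local()
S=snap('side','side7');T=snap('top','top7');crop('side7',300,140,380,220,9,'s7a');crop('top7',280,140,360,210,10,'t7a')
E
```

```text
t 11.4 pos [0.6247, 0.0963, 0.2237] head 10.65 tilt [0.005, 0.003, -1.0] F [0.23, 0.11, -0.04] M [0.02, 0.04, 0.03] w 0.0001 j [24.0, 35.0, -51.0, 92.0, 29.0, 66.0, -23.0]
TCP in scraper mm [6.9160e+01 1.1000e-01 1.3874e+02] F [ 0.07 -0.25 -0.04]
```

View pics/s7a.png

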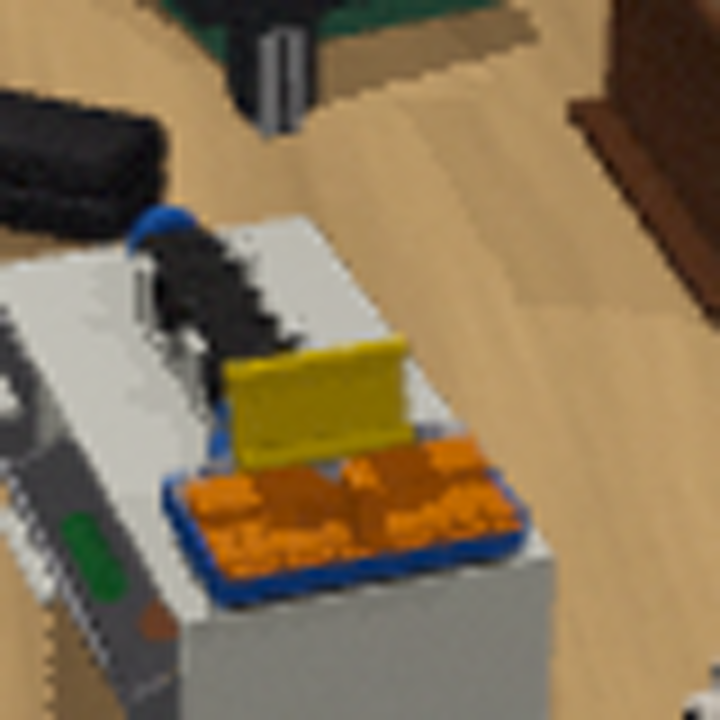

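View pics/t7a.png

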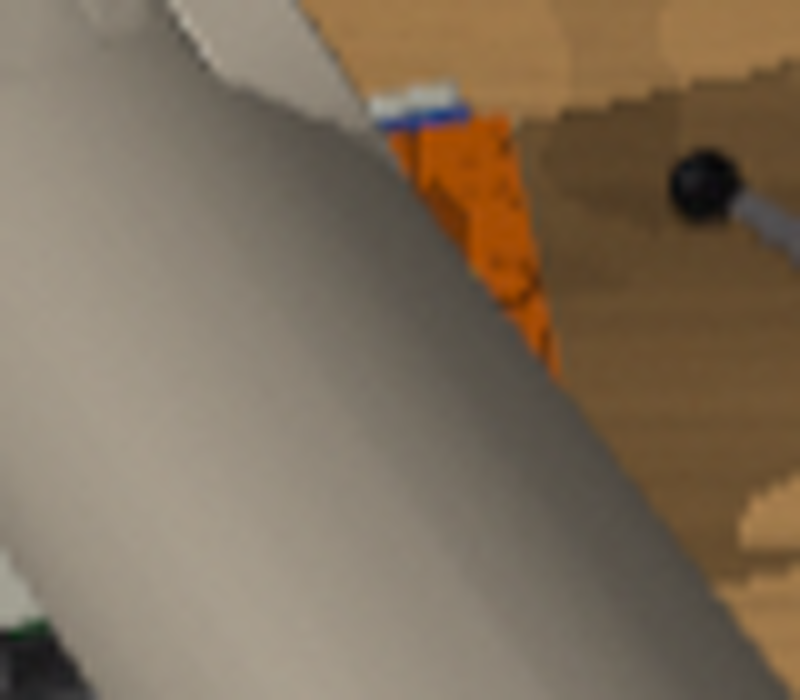

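carry_out(
  motion=[
    [0.03, 0, 0.006, 0.5, 0, 0, 1],
    [0.06, 0, 0.006, 0.5, 0, 0, 1],
    [0.075, 0, 0.006, 0.5, 0, 0, 1],
    [0.082, 0, 0.006, 0.5, 0, 0, 1],
    [0.082, 0, 0.006, 0.5, 0, 0, 1],
  ],
)

```text
t: 12.0
eef_pos: [0.6275, 0.083, 0.14]
eef_rot: [[0.003, 0.986, 0.169], [-0.002, 0.169, -0.986], [-1.0, 0.002, 0.002]]
ft_force: [-0.6, 0.1, -1.0]
width: -0.0002
```

```bash
python3 - <<'E'
from h import *
st();local()
S=snap('side','side8');crop('side8',300,130,380,210,9,'s8a')
E
```

```text
t 12.0 pos [0.6275, 0.083, 0.14] head 9.76 tilt [0.003, -0.002, -1.0] F [-0.63, 0.1, -0.95] M [0.06, 0.01, 0.04] w -0.0002 j [23.0, 40.0, -47.0, 96.0, 34.0, 59.0, -26.0]
TCP in scraper mm [55.65 -0.34 54.99] F [ 0.21  0.61 -0.95]
```

View pics/s8a.png

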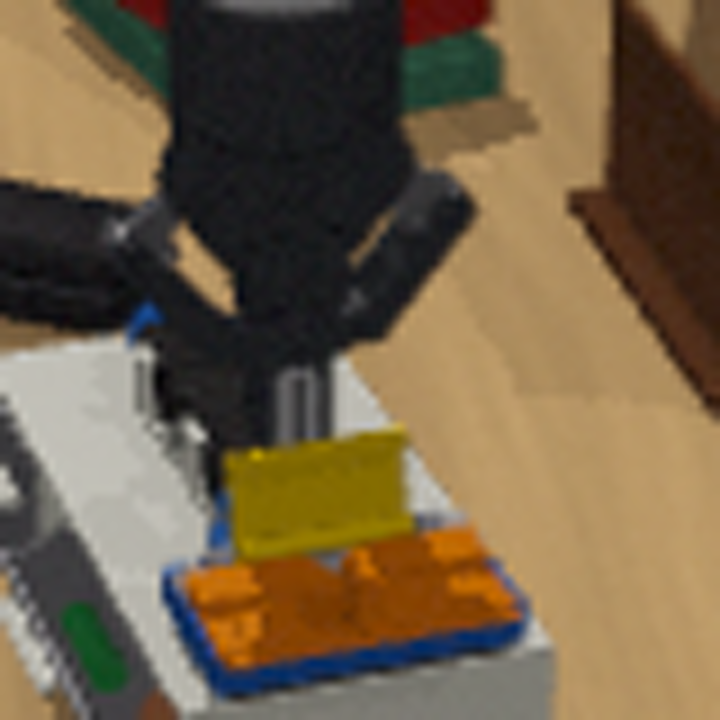

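carry_out(
  motion=[
    [-0.005, 0, 0, -0.3, 0, 0, 1],
    [-0.0105, 0, 0.002, -0.3, 0, 0, 1],
    [-0.0105, 0, 0.006, -0.3, 0, 0, 1],
    [-0.0105, 0, 0.01, -0.3, 0, 0, 1],
    [-0.0105, 0, 0.014, -0.3, 0, 0, 1],
    [-0.0105, 0, 0.014, -0.3, 0, 0, 1],
  ],
)

```text
t: 12.65
eef_pos: [0.6307, 0.0693, 0.1518]
eef_rot: [[0.005, 0.985, 0.174], [-0.001, 0.174, -0.985], [-1.0, 0.005, 0.002]]
ft_force: [0.5, 0.7, -0.4]
width: 0.0002
```

```bash
python3 - <<'E'
from h import *
st();local()
E
```

```text
t 12.65 pos [0.6307, 0.0693, 0.1518] head 10.04 tilt [0.005, -0.001, -1.0] F [0.47, 0.74, -0.35] M [0.15, -0.01, 0.0] w 0.0002 j [25.0, 40.0, -48.0, 95.0, 33.0, 60.0, -24.0]
TCP in scraper mm [41.58 -1.14 66.75] F [ 0.65 -0.59 -0.35]
```

carry_out(
  motion=[
    [0, 0, 0.003, 0, 0, 0, 1],
    [0, 0, 0.006, 0, 0, 0, 1],
    [0, 0, 0.009, 0, 0, 0, 1],
    [0.001, 0, 0.012, 0, 0, 0, 1],
    [0.001, 0, 0.012, 0, 0, 0, 1],
  ],
)

```text
t: 13.15
eef_pos: [0.6329, 0.0564, 0.1504]
eef_rot: [[0.005, 0.985, 0.173], [-0.002, 0.173, -0.985], [-1.0, 0.004, 0.003]]
ft_force: [1.2, 0.4, 0.2]
width: -0.0003
```

```bash
python3 - <<'E'
from h import *
st();local()
S=snap('side','side9');crop('side9',300,130,380,210,9,'s9a')
E
```

```text
t 13.15 pos [0.6329, 0.0564, 0.1504] head 9.98 tilt [0.005, -0.002, -1.0] F [1.22, 0.42, 0.18] M [0.1, -0.06, 0.01] w -0.0003 j [26.0, 40.0, -48.0, 95.0, 33.0, 60.0, -23.0]
TCP in scraper mm [28.43 -1.   65.4 ] F [ 0.2  -1.28  0.18]
```

View pics/s9a.png

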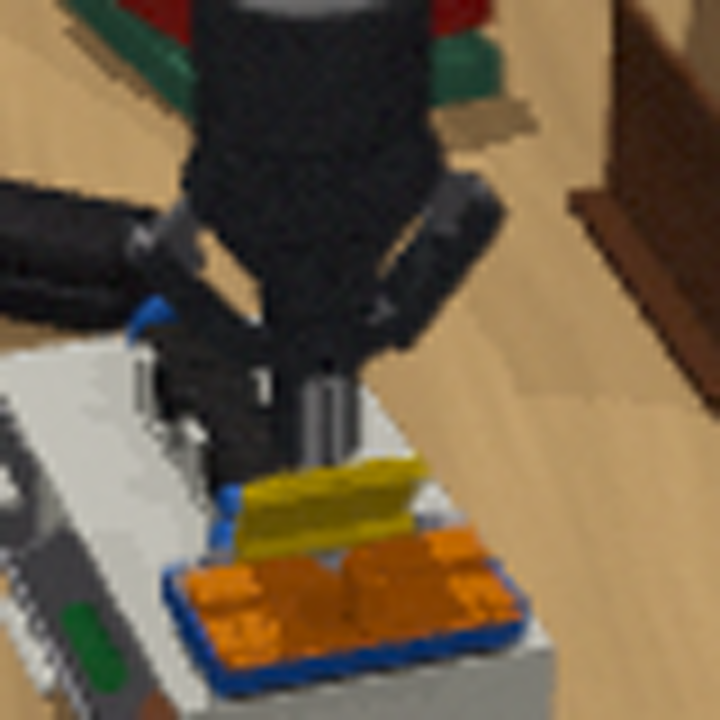

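carry_out(
  motion=[
    [0.001, 0, 0.0035, 0, 0, 0, 1],
    [0.003, 0, 0.0065, 0, 0, 0, 1],
    [0.005, 0, 0.009, 0, 0, 0, 1],
    [0.007, 0, 0.0115, 0, 0, 0, 1],
    [0.0072, 0, 0.012, 0, 0, 0, 1],
  ],
)

```text
t: 13.7
eef_pos: [0.6351, 0.0438, 0.143]
eef_rot: [[0.005, 0.985, 0.173], [-0.003, 0.173, -0.985], [-1.0, 0.004, 0.004]]
ft_force: [-0.3, 0.3, 2.1]
width: 0.0004
```

```bash
python3 - <<'E'
from h import *
st();local()
S=snap('side','side10');crop('side10',300,130,380,210,9,'s10a')
E
```

```text
t 13.7 pos [0.6351, 0.0438, 0.143] head 9.94 tilt [0.005, -0.003, -1.0] F [-0.32, 0.27, 2.07] M [0.02, -0.03, 0.01] w 0.0004 j [26.0, 40.0, -47.0, 95.0, 34.0, 59.0, -22.0]
TCP in scraper mm [15.71 -0.95 57.97] F [0.32 0.27 2.07]
```

View pics/s10a.png

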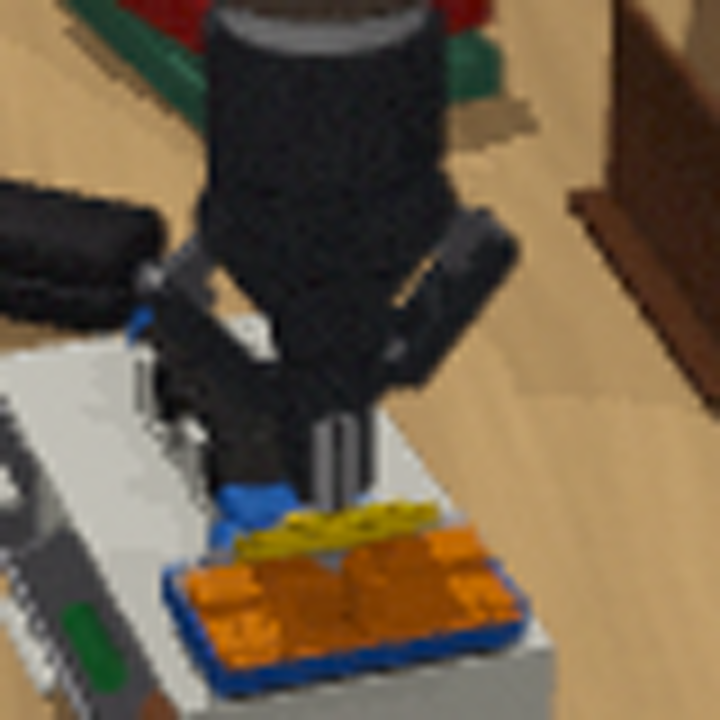

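carry_out(
  motion=[
    [0.0015, 0, 0.001, 0, 0, 0, 1],
    [0.003, 0, 0.002, 0, 0, 0, 1],
    [0.0045, 0, 0.003, 0, 0, 0, 1],
    [0.0055, 0, 0.0035, 0, 0, 0, 1],
  ],
)

```text
t: 14.15
eef_pos: [0.6359, 0.0397, 0.1374]
eef_rot: [[0.005, 0.985, 0.172], [-0.004, 0.172, -0.985], [-1.0, 0.004, 0.004]]
ft_force: [0.6, -1.1, 4.0]
width: 0.0002
```

carry_out(
  motion=[
    [0.0007, 0, 0.0005, 0, 0, 0, 1],
    [0.0014, 0, 0.001, 0, 0, 0, 1],
    [0.002, 0, 0.0012, 0, 0, 0, 1],
  ],
)

```text
t: 14.45
eef_pos: [0.6361, 0.0385, 0.1354]
eef_rot: [[0.005, 0.985, 0.172], [-0.004, 0.172, -0.985], [-1.0, 0.004, 0.004]]
ft_force: [-0.7, -0.8, 2.8]
width: -0.0
```

```bash
python3 - <<'E'
from h import *
st();local()
S=snap('side','side11');crop('side11',300,130,380,210,9,'s11a')
E
```

```text
t 14.45 pos [0.6361, 0.0385, 0.1354] head 9.92 tilt [0.005, -0.004, -1.0] F [-0.66, -0.84, 2.8] M [-0.19, -0.0, 0.05] w -0.0 j [27.0, 41.0, -47.0, 96.0, 34.0, 59.0, -22.0]
TCP in scraper mm [10.27 -0.99 50.35] F [-0.71  0.8   2.8 ]
```

View pics/s11a.png

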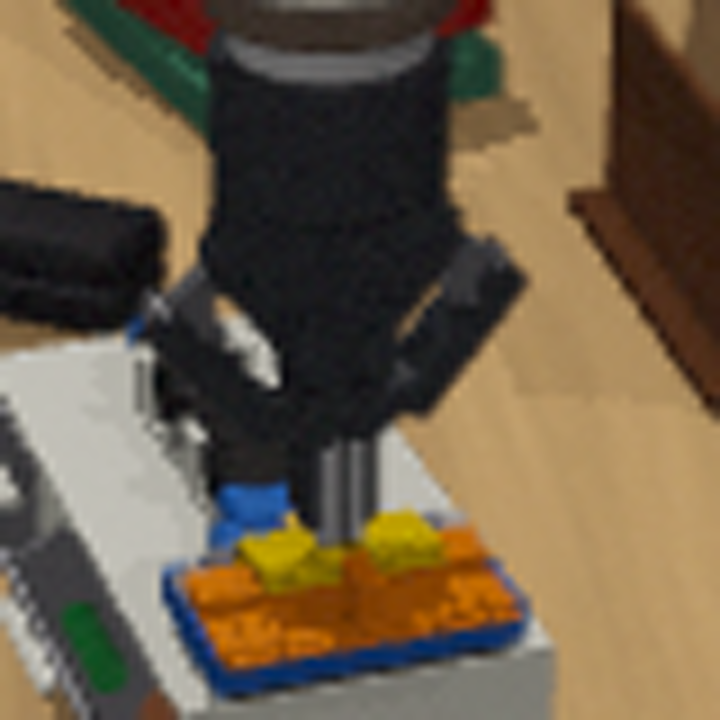

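carry_out(
  motion=[
    [0.0005, 0, 0, 0, 0, 0, 1],
    [0.001, 0, 0, 0, 0, 0, 1],
    [0.0015, 0, 0, 0, 0, 0, 1],
  ],
)

```text
t: 14.8
eef_pos: [0.6362, 0.0379, 0.1338]
eef_rot: [[0.005, 0.985, 0.172], [-0.004, 0.172, -0.985], [-1.0, 0.004, 0.005]]
ft_force: [0.2, -1.6, 3.5]
width: -0.0003
```

carry_out(
  motion=[
    [0.0005, 0, 0, 0, 0, 0, 1],
    [0.001, 0, 0, 0, 0, 0, 1],
  ],
)

```text
t: 15.0
eef_pos: [0.6363, 0.0375, 0.1327]
eef_rot: [[0.005, 0.985, 0.172], [-0.005, 0.172, -0.985], [-1.0, 0.004, 0.006]]
ft_force: [0.7, -2.7, 3.4]
width: 0.0001
```

carry_out(
  motion=[
    [0.0005, 0, 0, 0, 0, 0, 1],
    [0.001, 0, 0, 0, 0, 0, 1],
  ],
)

```text
t: 15.2
eef_pos: [0.6363, 0.0371, 0.1317]
eef_rot: [[0.005, 0.985, 0.171], [-0.005, 0.171, -0.985], [-1.0, 0.004, 0.006]]
ft_force: [0.1, -3.0, 3.6]
width: -0.0002
```

carry_out(
  motion=[
    [0.0005, 0, 0, 0, 0, 0, 1],
    [0.001, 0, 0, 0, 0, 0, 1],
  ],
)

```text
t: 15.4
eef_pos: [0.6364, 0.0371, 0.1314]
eef_rot: [[0.005, 0.985, 0.171], [-0.006, 0.171, -0.985], [-1.0, 0.004, 0.007]]
ft_force: [-2.2, -2.6, 10.6]
width: -0.0005
```

carry_out(
  motion=[
    [0.0005, 0, 0, 0, 0, 0, 1],
    [0.001, 0, 0, 0, 0, 0, 1],
  ],
)

```text
t: 15.6
eef_pos: [0.6364, 0.0371, 0.1314]
eef_rot: [[0.005, 0.985, 0.171], [-0.006, 0.171, -0.985], [-1.0, 0.004, 0.007]]
ft_force: [-3.6, -3.0, 12.8]
width: 0.0
```

```bash
python3 - <<'E'
from h import *
st();local()
S=snap('side','side12');crop('side12',300,130,380,210,9,'s12a')
E
```

```text
t 15.6 pos [0.6364, 0.0371, 0.1314] head 9.85 tilt [0.005, -0.006, -1.0] F [-3.61, -3.01, 12.83] M [-0.64, 0.77, 0.08] w 0.0 j [27.0, 41.0, -47.0, 96.0, 35.0, 59.0, -22.0]
TCP in scraper mm [ 8.83 -1.09 46.36] F [-2.33  4.08 12.83]
```

View pics/s12a.png

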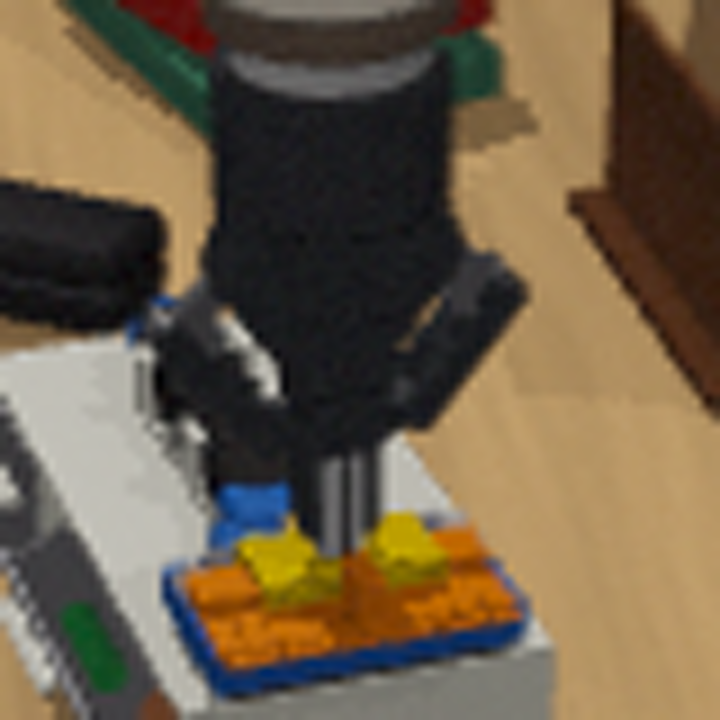

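carry_out(
  motion=[
    [-0.004, 0, 0, 0, 0, 0, 1],
    [-0.02, 0, 0, 0, 0, 0, 1],
    [-0.05, 0, 0, 0, 0, 0, 1],
    [-0.09, 0, -0.04, 0, 0, 0, 1],
    [-0.12, 0, -0.09, 0, 0, 0, 1],
    [-0.15, 0, -0.13, 0, 0, 0, 1],
    [-0.15, 0, -0.16, 0, 0, 0, 1],
    [-0.15, 0, -0.16, 0, 0, 0, 1],
  ],
)

```text
t: 16.45
eef_pos: [0.6054, 0.2061, 0.2843]
eef_rot: [[0.008, 0.983, 0.183], [0.001, 0.183, -0.983], [-1.0, 0.008, 0.001]]
ft_force: [-1.0, 0.1, -0.1]
width: -0.0
```

```bash
python3 - <<'E'
from h import *
st();local()
S=snap('side','side13');crop('side13',310,170,370,220,12,'s13a');T=snap('top','top13');crop('top13',280,130,350,200,11,'t13a')
P=(.6369,.0282,np.radians(100.1),.085)
pin=.005;h=pin+.02
L=[(P,[[h-.033,-.031,.032],[h-.033,.031,.032],[h,.031,.032],[h,-.031,.032],[h-.033,-.031,.032]]),(P,[[pin-.039,-.05,.024],[pin-.039,.05,.024],[pin+.011,.05,.028],[pin+.011,-.05,.028],[pin-.039,-.05,.024]])]
ov(S,310,170,370,220,12,L,'s13o');ov(T,280,130,350,200,11,L,'t13o')
E
```

```text
t 16.45 pos [0.6054, 0.2061, 0.2843] head 10.55 tilt [0.008, 0.001, -1.0] F [-0.95, 0.13, -0.14] M [0.0, -0.01, 0.07] w -0.0 j [15.0, 33.0, -53.0, 88.0, 27.0, 73.0, -31.0]
TCP in scraper mm [ 1.8064e+02 -1.5000e-01  1.9933e+02] F [ 0.3   0.91 -0.14]
```

View pics/s13a.png

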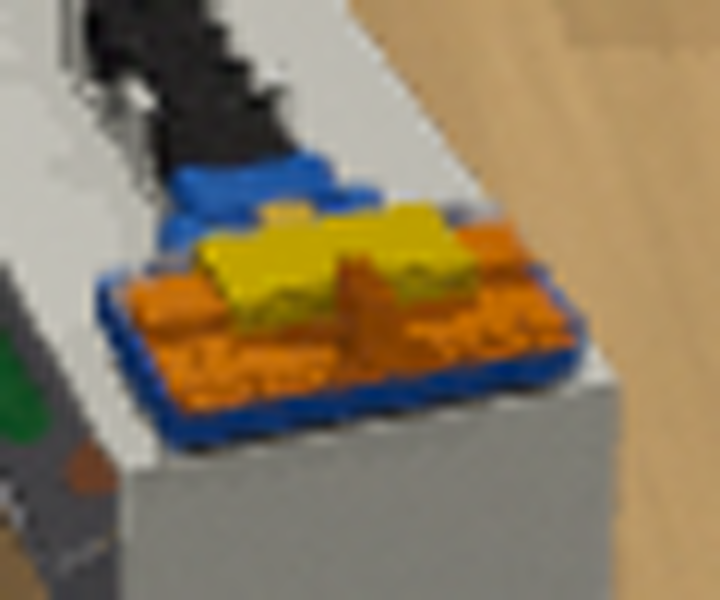

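View pics/s13o.png

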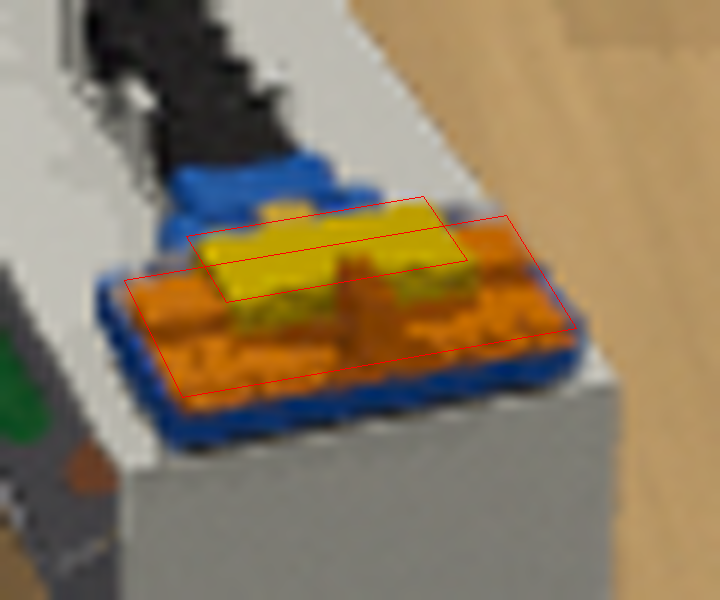

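View pics/t13o.png

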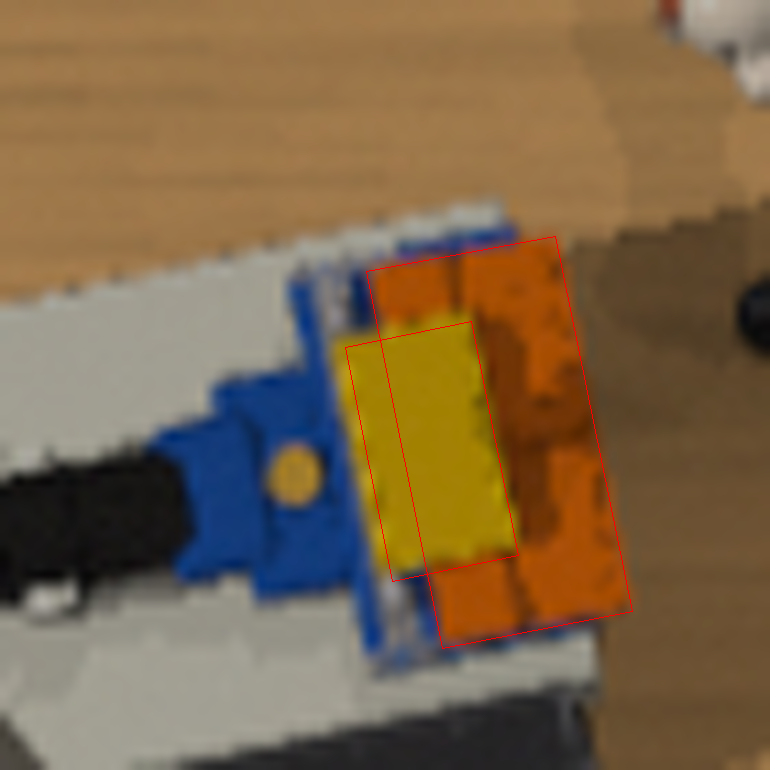

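```bash
python3 - <<'E'
from h import *
P=(.6369,.0282,np.radians(100.1),.085)
g=pose(P,[.0055,0.001,0]);print(g)
go([g[0],g[1],.160],10.1)
E
```

```text
[0.63495098 0.0334394  0.085     ]
t 16.55 shift [0.1224, -0.0023, 0.1664] rot [0.02, 0.36, -0.27]
```

carry_out(
  motion=[
    [0.0, -0.002, 0.05, 0, 0.4, -0.3, 1],
    [0.02, -0.002, 0.1, 0, 0.4, -0.3, 1],
    [0.05, -0.002, 0.14, 0, 0.4, -0.3, 1],
    [0.08, -0.002, 0.16, 0, 0.4, -0.3, 1],
    [0.1, -0.002, 0.1664, 0, 0.4, -0.3, 1],
    [0.117, -0.002, 0.1664, 0, 0.4, -0.3, 1],
    [0.1225, -0.002, 0.1664, 0, 0.4, -0.3, 1],
    [0.1225, -0.002, 0.1664, 0, 0.4, -0.3, 1],
  ],
)

```text
t: 17.35
eef_pos: [0.6347, 0.0345, 0.1594]
eef_rot: [[-0.002, 0.984, 0.177], [0.001, 0.177, -0.984], [-1.0, -0.002, -0.002]]
ft_force: [-0.4, 0.4, -0.1]
width: -0.0
```

```bash
python3 - <<'E'
from h import *
st();local()
E
```

```text
t 17.35 pos [0.6347, 0.0345, 0.1594] head 10.19 tilt [-0.002, 0.001, -1.0] F [-0.45, 0.35, -0.13] M [0.03, 0.02, -0.01] w -0.0 j [28.0, 39.0, -48.0, 95.0, 33.0, 61.0, -20.0]
TCP in scraper mm [ 6.58  1.09 74.41] F [ 0.43  0.38 -0.13]
```

Descend to just above the flap, then feel.

carry_out(
  motion=[
    [0.01, 0, 0.001, 0, 0, 0, 1],
    [0.019, 0, 0.001, 0, 0, 0, 1],
    [0.0235, 0, 0.001, 0, 0, 0, 1],
    [0.0255, 0, 0.001, 0, 0, 0, 1],
    [0.0255, 0, 0.001, 0, 0, 0, 1],
  ],
)

```text
t: 17.85
eef_pos: [0.6347, 0.0337, 0.1337]
eef_rot: [[-0.002, 0.984, 0.177], [0.001, 0.177, -0.984], [-1.0, -0.002, -0.002]]
ft_force: [0.4, 0.2, -0.2]
width: 0.0002
```

carry_out(
  motion=[
    [0.0005, 0, 0, 0, 0, 0, 1],
    [0.001, 0, 0, 0, 0, 0, 1],
    [0.0015, 0, 0, 0, 0, 0, 1],
  ],
)

```text
t: 18.15
eef_pos: [0.6349, 0.0336, 0.1324]
eef_rot: [[-0.002, 0.984, 0.177], [0.001, 0.177, -0.984], [-1.0, -0.002, -0.002]]
ft_force: [-0.7, 0.4, -0.2]
width: 0.0
```

carry_out(
  motion=[
    [0.0005, 0, 0, 0, 0, 0, 1],
    [0.001, 0, 0, 0, 0, 0, 1],
  ],
)

```text
t: 18.35
eef_pos: [0.6349, 0.0336, 0.1315]
eef_rot: [[-0.002, 0.984, 0.177], [0.001, 0.177, -0.984], [-1.0, -0.001, -0.002]]
ft_force: [-1.1, -0.1, 2.3]
width: 0.0004
```

carry_out(
  motion=[
    [0.0003, 0, 0, 0, 0, 0, 1],
    [0.0006, 0, 0, 0, 0, 0, 1],
  ],
)

```text
t: 18.55
eef_pos: [0.635, 0.0336, 0.1314]
eef_rot: [[-0.001, 0.984, 0.177], [0.001, 0.177, -0.984], [-1.0, -0.001, -0.001]]
ft_force: [-1.8, -0.5, 6.3]
width: -0.0
```

carry_out(
  motion=[
    [0.0003, 0, 0, 0, 0, 0, 1],
    [0.0006, 0, 0, 0, 0, 0, 1],
    [0.0006, 0, 0, 0, 0, 0, 1],
  ],
)

```text
t: 18.85
eef_pos: [0.635, 0.0336, 0.1315]
eef_rot: [[-0.001, 0.984, 0.177], [0.001, 0.177, -0.984], [-1.0, -0.001, -0.001]]
ft_force: [-1.7, -0.6, 5.4]
width: 0.0002
```

carry_out(
  motion=[
    [-0.004, 0, 0, 0, 0, 0, 1],
    [-0.02, 0, 0, 0, 0, 0, 1],
    [-0.05, 0, 0, 0, 0, 0, 1],
    [-0.09, 0, -0.04, 0, 0, 0, 1],
    [-0.12, 0, -0.09, 0, 0, 0, 1],
    [-0.15, 0, -0.13, 0, 0, 0, 1],
    [-0.15, 0, -0.16, 0, 0, 0, 1],
    [-0.15, 0, -0.16, 0, 0, 0, 1],
  ],
)

```text
t: 19.65
eef_pos: [0.6047, 0.2008, 0.2862]
eef_rot: [[0.003, 0.982, 0.188], [0.007, 0.188, -0.982], [-1.0, 0.005, -0.006]]
ft_force: [-0.2, 0.2, -0.3]
width: -0.0001
```

```bash
python3 - <<'E'
from h import *
st()
S=snap('side','side14');crop('side14',310,170,370,220,12,'s14a');T=snap('top','top14')
a=load('top0')['frame'].astype(int);b=T['frame'].astype(int)
print(np.abs(a-b)[205:232,355:400].max())
E
```

```text
t 19.65 pos [0.6047, 0.2008, 0.2862] head 10.84 tilt [0.003, 0.007, -1.0] F [-0.18, 0.2, -0.33] M [-0.03, 0.02, -0.01] w -0.0001 j [16.0, 33.0, -54.0, 88.0, 27.0, 73.0, -30.0]
6
```

View pics/s14a.png

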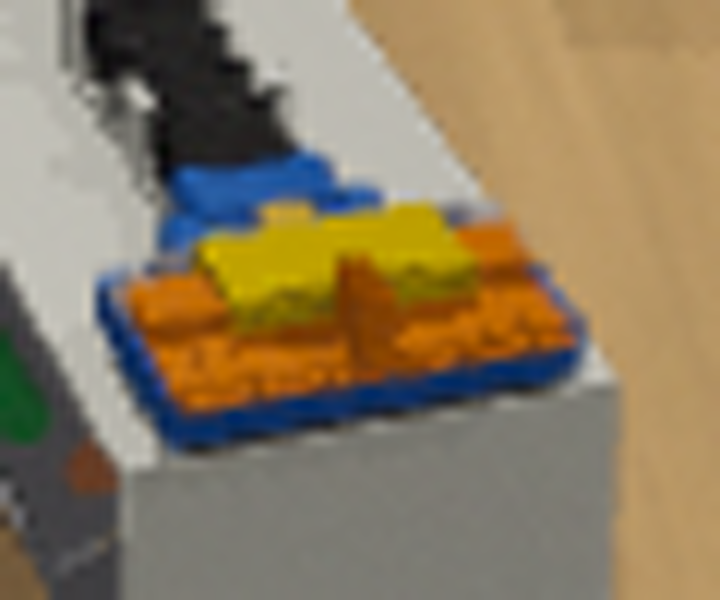

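View pics/top14.png

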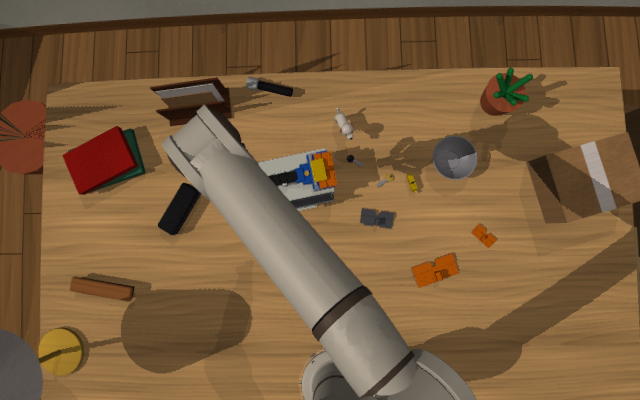

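The pictures show the flap shut, with its lip in front of the spine at about (355,190). The blade is square on the bed, and the other objects in the top view have not moved.

```bash
python3 - <<'E'
from workcell import ticket
print(ticket.sign_off())
E
```

```text
the job is handed in; nothing more can be done
None
```

The new 100 × 50 blade is on the scraper bed with the yellow flap shut over it. I handed the job in at about 20 s of the 61 s allowed.

- **Blade home:** I slid it back on the bed until a firm stop at about 5.6 N. That puts the pin about 5 mm behind mid range, which fits the notch bottom bearing on the pin. I then eased off and let go.
- **Flap shut:** I swung it down from the handle's side with the closed fingers, peaking at 12.8 N at the stop. A second press nearer the free edge, about 6 N, stopped at the same height to within 0.1 mm.
- **Final pictures:** The lip sits in front of the spine, and the blade is square to the bed and flat. The old grey blade is unchanged in a pixel comparison, and the other things look unmoved.

**Uncertainties:**
- The stop was about 0.4 mm above my calculated height for fully shut, within the camera and tool uncertainty.
- The two cameras disagreed by 1–2 mm in absolute position, within the stated calibration.
- I could not see the pin contact directly. That the blade is fully home rests on the force felt and on the lip having dropped in.

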